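# Load the drying box with shell pots

## Robot

A 6-joint arm with a two-finger parallel gripper is mounted at the origin on the work surface. World frame = base frame: x ahead of the robot, y to its left, z up, the work surface at z = 0. Lengths are in m, angles in rad, forces in N, time in s.
With the tool pointing down it reaches from about 0.375 to 0.975 m from the base axis. Payload 3.8 kg.
Tool frame: the origin (TCP) lies on the centre line of the jaws, within the pads' length; the fingertips stand 25 mm ahead of it and the grasp point (between the pads) lies 6 mm ahead of it; z points along the fingers, y is the line along which they close (so a half turn about z gives the same grasp; the last joint's range is limited). The gripper opens to 85 mm and grips with 20 to 120 N. Pads are 22 mm wide; open, the fingers measure 114 mm over their backs; the gripper's body (76 mm by 85 mm) begins 54 mm behind the grasp point. The pads swing forward as they close: fully open they stand 13 mm farther back than shut.
Start: joints at [1.281, 0.264, 1.604, -0, 1.274, -0.037], TCP at [0.169, 0.654, 0.256] pointing down, gripper open.
Joint ranges: [-2.63, 2.63], [-0.94, 2.18], [0.31, 2.57], [-1.31, 4.45], [0, 2.66], [-2.55, 2.55]. Speed limits (rad/s): [2.57, 2.57, 3.14, 3.14, 3.14, 3.14].

## Interface

Orientations are given as a rotation vector (axis times angle).
In Python, from workcell import bot gives the robot as it stands. The module is installed in compiled form; this text tells all that it offers.
- The arm moves only by the tool play_rows, never from a script. Its argument "commands" is a list that holds one entry, the list of rows, each a list of 7 numbers: the shift along the tool's x, y, z as a fraction of full scale, then the turn, a rotation vector about the tool's x, y, z as a fraction of full scale, then the closure, from -1 (fully open) to 1 (shut). A call has 1 to 8 rows; each row is the pose to reach, as a shift and turn from the pose commanded when the call began, along the tool's axes at that moment, turning the shorter way round; what a row does not reach only later rows make up. Full scale, the value 1, is 60 cm for a shift and 180 degrees for a turn. A row lasts 1/10 s, in which the tool goes at most 50 mm and 8.59 degrees, less where a joint would pass 70% of its speed; a pose out of reach is approached as far as the arm can. A call with a number of a shift or a turn outside -1 to 1 is refused whole. A call with a gripper value outside its range is refused whole. The fingers move at their own pace and stop on an object; "force" is the grip in N (left out, the last holds). Time passes only in rows, so rows that repeat a pose let the fingers close. It gives the time, the measured TCP pose, the force, the opening and the grip force at its end, in the units of the state.
- bot.read_state(): the state, without advancing time (a new reading comes with each control period).
- bot.read_camera(name): name is "side" or "top"; returns the picture (400x640x3 uint8, blue, green, red); there is no depth.
- bot.camera_params(name): a dict with "fov_y" (degrees; the focal length in pixels is half the picture's height over the tangent of half this angle, whatever the lens; pixels are square), "cx", "cy" (the principal point, pixels), "rvec" (rotation vector, rad) and "tvec" (3), from world to camera coordinates, as OpenCV has them. Camera axes: x right, y down, z forward; pixel columns grow to the right and rows downward; lengths in m; the calibration is good to about 2 mm. A picture is of the moment at which its call begins. camera_params takes no time and is no camera call.
- bot.finish_job(): hands the job in; it is judged then, once.
The state is a dict: "time": time; "q": joint angles; "joint_vel": joint speeds; "joint_torque": joint torques, N m; "tool_pos": TCP position; "tcp_rot": TCP orientation; "wrist_force": force on the tool from outside, world axes, zero at the start; "torque": the same for the moment, N m; "width": opening from 0.0 (shut) to 1.0 (fully open); "grip_force": force on a finger pad.
Only numpy, scipy, OpenCV 4.12 (cv2) and the standard library are available. Lean on these libraries where they do the work, as an engineer would, in place of code of your own. Each camera call takes 0.05 s, during which the arm holds its last target. There are 200 camera calls.

## Task

The sheet-metal drying box is shut and its fan is running: switch the fan off by swinging its lever all the way towards the robot, then lift off the wooden cover board and lay it aside (the box's roof will do). Stand every finished coconut-shell pot (the squat dark ones with a tall finial) upright on the floor inside the box; they are wider than the slot in its top, so tilt each to get it through and right it inside. Then refit the cover flat and square over the slot with its hole dropped over the locating pin, and last switch the fan on again, lever all the way to the far side; leave the other things on the bench where they are.

Things in the scene. Friction and masses are not known exactly. Their poses are not given: they have to be found in the camera images.
- box: fixed drying box of bare sheet metal. Origin on the table under it; x across the slot, away from the robot, y along the slot to the left, z up. In box axes the inside is x -100 to +85, y -170 to +170 mm, floor 5 mm above the table, walls 5 mm. All its top is at 110 mm; a 3 mm roof (underside 107 mm) covers x -100 to +11 mm and leaves the slot beyond open
- slot_mid (a point): middle of the open slot in the box's top, 110 mm up; box axes. The slot spans box x +11 to +85 mm (74 mm wide; this point is at x +48) and y -170 to +170 mm. Its near edge is the roof's edge, its far edge the top of the far wall, level with the roof
- pin_foot (a point): foot of the upright locating pin (9 mm across, 12 mm high, top 3 mm tapered) on a steel ledge, 60 x 45 mm, outside the box's right (-y) end and level with its top, 110 mm up; box position x +48, y -195 mm; box axes
- cover_grip (a point): centre of the grip block (36 mm in x, 14 mm in y, 36 mm high) in the middle of the loose wooden cover board (106 mm in x, 390 mm in y, 8 mm thick, 0.22 kg). The block spans 8 to 44 mm above the board's underside, this point 26 mm. At the start it lies over the slot, hole over the pin. Axes: x across, y along the board
- cover_hole (a point): centre of the 14 mm through hole near the board's right (-y) end, at the board's underside; it lies 179 mm along -y and 26 mm below cover_grip. Axes: the board's
- fan (a joint): fan switch lever, beside the box's left (+y) end: 0 leaning to the robot (off), 1.0 (on) fully over to the far side (box +x), rad; stays where it is left, moves with a light push
- fan_tip (a point): free end of the fan lever; the lever is about 80 mm long from its pivot, in a small white block on the table at box position x 0, y +225 mm; it swings 0.5 rad either side of upright, in the box's x-z plane
- pot_a_mid (a point): centre, half-way up, of a dark coconut-shell pot: squat round body 84 mm across and 26 mm high, with an upright round finial 16 mm across on its middle, 88 mm high in all (this point is 44 mm above its underside); z is its axis; about 0.13 kg. It may be absent
- pot_b_mid (a point): centre, half-way up, of a dark coconut-shell pot: squat round body 84 mm across and 26 mm high, with an upright round finial 16 mm across on its middle, 88 mm high in all (this point is 44 mm above its underside); z is its axis; about 0.13 kg. It may be absent
- pot_c_mid (a point): centre, half-way up, of a dark coconut-shell pot: squat round body 84 mm across and 26 mm high, with an upright round finial 16 mm across on its middle, 88 mm high in all (this point is 44 mm above its underside); z is its axis; about 0.13 kg. It may be absent
- shell_bowl: bystander: empty half coconut shell, 90 mm across, 40 mm high, no finial; origin at the centre of its underside; leave it where it is
- sanding_block: bystander: cork sanding block 70 x 40 x 25 mm; origin at the centre of its underside; leave it where it is
- abrasive_drum: bystander: small grey upright sanding drum, 24 mm across, 30 mm high; origin at the centre of its underside; leave it where it is
- oil_bottle: bystander: small amber bottle 44 mm across, 90 mm high; origin at the centre of its underside; leave it where it is
- graver: bystander: hand graver with handle, about 150 mm long, lying flat; leave it where it is
- wire_coil: bystander: steel wire coil, flat ring 80 mm across, 12 mm high; origin at the centre of its underside; leave it where it is

How it is judged:
On the way, in this order (a step that is already met when the one before it is completed fails the run):
1. the fan is switched off, lever towards the robot, while the box is still covered (value of joint fan below 0.25 rad and horizontal distance between cover_hole and pin_foot below 0.006 m and z of cover_hole in the frame of box between 0.106 and 0.1135 m and z of cover_grip in the frame of box below 0.1395 m and angle between the y axis of cover_grip and the y axis of box, either way round below 0.07 rad and x of cover_grip in the frame of box between 0.03 and 0.066 m), for 0.2 s.
2. every pot stands upright inside the drying box (x of pot_a_mid in the frame of box between -0.066 and 0.05 m and y of pot_a_mid in the frame of box between -0.137 and 0.137 m and z of pot_a_mid in the frame of box between 0.043 and 0.056 m and angle between each of pot_a_mid, pot_b_mid, pot_c_mid's own z axis and vertical below 0.12 rad and x of pot_b_mid in the frame of box between -0.066 and 0.05 m and y of pot_b_mid in the frame of box between -0.137 and 0.137 m and z of pot_b_mid in the frame of box between 0.043 and 0.056 m and x of pot_c_mid in the frame of box between -0.066 and 0.05 m and y of pot_c_mid in the frame of box between -0.137 and 0.137 m and z of pot_c_mid in the frame of box between 0.043 and 0.056 m), for 0.2 s.
3. the cover lies flat over the slot with its hole over the pin (all of step 2 and horizontal distance between cover_hole and pin_foot below 0.006 m and z of cover_hole in the frame of box between 0.106 and 0.1135 m and z of cover_grip in the frame of box below 0.1395 m and angle between the y axis of cover_grip and the y axis of box, either way round below 0.07 rad and x of cover_grip in the frame of box between 0.03 and 0.066 m), for 0.2 s.
4. the fan lever is over to the far side (value of joint fan above 0.75 rad), for 0.2 s.
At the end, for the whole second after the job is handed in: Every pot present stands upright (0.12 rad) on the floor inside the box; the cover's hole is over the pin (centres within 6 mm), the board flat on the box's top (3.5 mm), along the slot within 0.07 rad; the fan lever is past 0.75 rad; everything let go (all of step 3 and value of joint fan above 0.75 rad); the robot touches nothing.
It fails at once if one of the other things on the bench is moved more than 70 mm (distance of any of shell_bowl, sanding_block, abrasive_drum, oil_bottle, graver, wire_coil from where it was at the start of the episode above 0.07 m).
Of pot_a, pot_b, pot_c only 2 to 3 are there at a start; the rules pass over those that are not, and their reading is None.
At some moment in a run one of pot_a, pot_b, pot_c may be knocked a few centimetres aside while the robot is not near it.
It also fails if it takes over 208 s, if anything falls off the work surface, if the arm or the gripper's body presses on something with over 40 N, if the wrist force passes 120 N, or if a joint passes its speed limit or range.

## Working session

There is one attempt and no reset: what is moved stays moved. The work goes in short steps, Python scripts to look and compute and a tool call to move; the robot and the scene stay as the last step left them, time stands still between calls to the robot, and variables do not carry over. Pictures are saved under pics/ and viewed, at most 14 in all, crops included, and the job is handed in when it is done.

Besides the shell and the picture viewer there is one more tool, called after "Call:" as name([rows], argument=value, ...), one row to a line, values as JSON. play_rows: Moves the arm, as the interface text tells. Its arguments: {"type":"object","properties":{"commands":{"type":"array"},"force":{"type":"number"}},"required":["commands"]}

```bash
mkdir -p pics; ls; python3 - <<'E'
from workcell import bot
import cv2
s=bot.read_state();print(s)
for n in("top","side"):
    cv2.imwrite(f"pics/{n}0.png",bot.read_camera(n));print(n,bot.camera_params(n))
E
```

```text
pics
{'time': 0.0, 'q': array([ 1.28110847e+00,  2.64740774e-01,  1.60539891e+00, -3.23709244e-05,
        1.27366225e+00, -3.69276129e-02]), 'joint_vel': array([ 0.00011187, -0.00078748,  0.00018974,  0.00063073,  0.00119369,
        0.00135287]), 'joint_torque': array([ 4.15376480e-04, -5.15130258e+01, -3.67309034e+01, -6.77147546e-05,
        1.30864192e-02, -1.16130329e-05]), 'tool_pos': array([0.16863869, 0.65289698, 0.25495683]), 'tcp_rot': array([-0.39592232, -3.11621135,  0.00343171]), 'wrist_force': array([-0.25156268, -1.1102991 ,  0.07903777]), 'torque': array([-0.03683569,  0.01119726,  0.03275075]), 'grip_force': 0.0, 'width': 1.0013115949416929}
top {'fov_y': 49.30832920856819, 'cx': 317.1560914266168, 'cy': 192.7548235235755, 'rvec': array([ 2.17544367, -2.10951533,  0.1857014 ]), 'tvec': array([-0.04187959,  0.54189449,  1.20216472])}
side {'fov_y': 54.599636789830086, 'cx': 318.80937430651034, 'cy': 196.17920578399833, 'rvec': array([ 0.10953191, -2.74580563,  1.4418503 ]), 'tvec': array([0.53502938, 0.12715432, 0.99140843])}
```

View pics/top0.png

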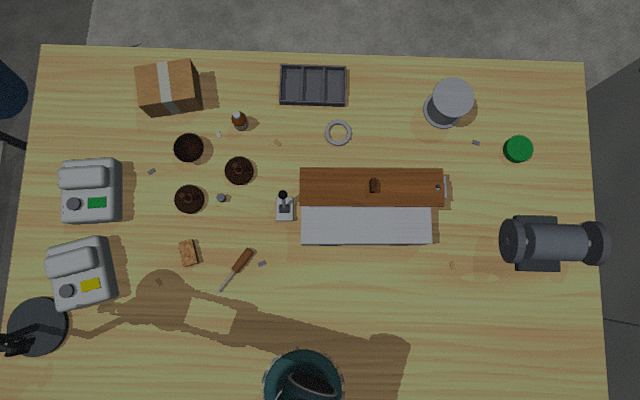

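View pics/side0.png

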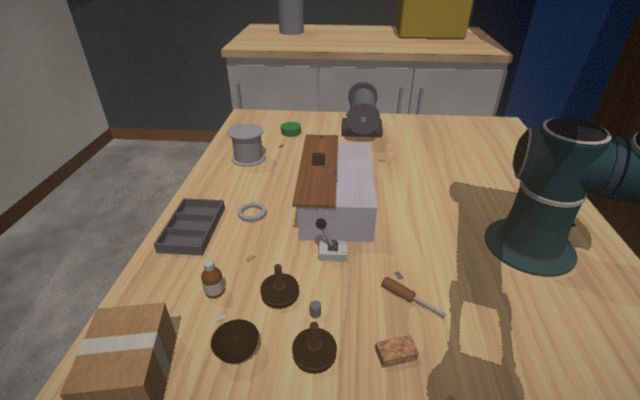

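The top view shows the box with its near roof corners at (301,244) and (432,244), the cover grip at (375,185) and the hole at (437,188). The lever ball is at (283,195). There are two pots, at (239,170) and (189,199), and the bowl is at (188,148). The side view confirms only two finials. Next I zoom in to measure.

```bash
cat > h.py <<'E'
import numpy as np, cv2
from workcell import bot
from scipy.spatial.transform import Rotation as R
def cam(n):
    p=bot.camera_params(n); f=200/np.tan(np.radians(p['fov_y']/2))
    return np.array([[f,0,p['cx']],[0,f,p['cy']],[0,0,1.]]),cv2.Rodrigues(p['rvec'])[0],p['tvec']
def px2w(n,u,v,z):
    K,Rm,t=cam(n); d=Rm.T@np.linalg.solve(K,[u,v,1.]); c=-Rm.T@t
    return c+d*(z-c[2])/d[2]
def w2px(n,P):
    K,Rm,t=cam(n); q=(K@(Rm@np.atleast_2d(P).T+t[:,None])).T
    return q[:,:2]/q[:,2:]
E
python3 - <<'E'
from h import *
for n in("top","side"): print(n,"campos",-cam(n)[1].T@cam(n)[2])
im=cv2.imread('pics/top0.png')
a=cv2.resize(im[150:260,265:465],(800,440),interpolation=cv2.INTER_CUBIC)
b=cv2.resize(im[125:225,165:265],(300,300))
cv2.imwrite('pics/c1.png',a)
s=cv2.imread('pics/side0.png')
for u,v in [(301,244),(432,244)]:print('roof',px2w('top',u,v,.11))
for u,v in [(300,168),(444,170),(443,207),(300,206)]:print('cov',px2w('top',u,v,.118))
print('grip',px2w('top',375,185,.154),'hole',px2w('top',437,188,.118))
for u,v in [(239,170),(189,199)]:print('pot',px2w('top',u,v,.02))
E
```

```text
top campos [ 0.34269954 -0.01369894  1.27395955]
side campos [0.47288108 0.7844614  0.6680712 ]
roof [0.39307216 0.01421187 0.11      ]
roof [ 0.4036292  -0.33467597  0.11      ]
cov [0.59736623 0.02401383 0.118     ]
cov [ 0.60463657 -0.36780582  0.118     ]
cov [ 0.50294031 -0.36336261  0.118     ]
cov [0.49356426 0.02028194 0.118     ]
grip [ 0.55040321 -0.17484996  0.154     ] hole [ 0.5542421 -0.3479544  0.118    ]
pot [0.60710438 0.20573241 0.02      ]
pot [0.51666524 0.34512956 0.02      ]
```

View pics/c1.png

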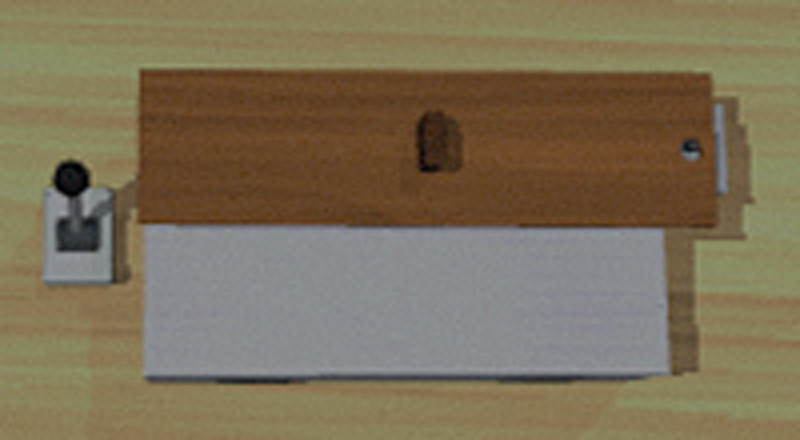

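```bash
python3 - <<'E'
from h import *
from scipy.optimize import least_squares
u=lambda a:np.array(a)/4.+[265-.375,150-.375]
px=u([(140,70),(711,74),(717,226),(139,223),(145,376),(668,374),(690,150)])
B=np.array([(101,179,118),(101,-211,118),(-5,-211,118),(-5,179,118),(-105,175,110),(-105,-175,110),(48,-195,121)])/1e3
def T(p,B): c,s=np.cos(p[2]),np.sin(p[2]); return B@np.array([[c,s,0],[-s,c,0],[0,0,1]])+[p[0],p[1],0]
r=least_squares(lambda p:(w2px('top',T(p,B))-px).ravel(),[.5,-.16,0])
p=r.x;print('box',p);print(np.round(r.fun.reshape(-1,2),2))
print('box->side px corners',w2px('side',T(p,np.array([(-105,175,110),(-105,-175,110),(101,179,118),(101,-211,118),(101,179,110),(-105,175,0)])/1e3)).round(1))
for f in(0,.5,1): print('tip',f,T(p,np.array([[.08*np.sin(f-.5),.225,.02+.08*np.cos(f-.5)]])))
for n in('top','side'):
  im=cv2.imread(f'pics/{n}0.png').astype(int)
  m=((im.max(2)<62)).astype(np.uint8)
  k,l,st,ce=cv2.connectedComponentsWithStats(m)
  for i in range(1,k):
    if 250<st[i,4]<4000: print(n,st[i],ce[i].round(1))
E
```

```text
box [ 0.50417484 -0.15582041  0.02819137]
[[-0.3  -0.13]
 [ 0.15 -0.49]
 [ 0.42  0.11]
 [-0.37  0.38]
 [-0.59 -0.11]
 [ 0.01  0.67]
 [ 0.7  -0.54]]
box->side px corners [[376.6 207.8]
 [368.9 142.5]
 [292.  203.5]
 [305.  133.9]
 [292.1 206.2]
 [373.1 242. ]]
tip 0 [[0.45949382 0.06800907 0.0902066 ]]
tip 0.5 [[0.49783262 0.06909018 0.1       ]]
tip 1 [[0.53617142 0.07017129 0.0902066 ]]
top [   0   59   29   62 1214] [11.2 92.6]
top [140  62  63  55 684] [178.9 100.4]
top [280  65  44  36 367] [296.   77.3]
top [  0 130  27 104 859] [  7.5 171.2]
top [174 133  30  29 674] [188.3 147.4]
top [225 157  29  28 618] [238.9 170.6]
top [109 159  13  63 433] [117.7 190.9]
top [174 185  30  29 642] [189.2 199. ]
top [ 499  216  107   56 2559] [544.8 243.3]
top [ 99 236  20  63 484] [108.9 266.7]
top [   0  297   69   60 2598] [ 33.7 329.4]
top [ 271  348   74   52 2693] [307.6 377.1]
side [ 303    0   96   25 2254] [350.5  11.5]
side [   0  130  112  105 1541] [ 47.9 185.2]
side [261 274  37  34 551] [279.8 292.1]
side [ 212  320   46   43 1513] [234.7 340.9]
side [293 329  43  39 964] [313.6 349.5]
```

```bash
cat > plan.py <<'E'
import numpy as np, itertools, heapq
# 2D x-z mm. pot frame origin at underside centre, th>0: axis leans to -x (finial to robot)
def rect(x0,x1,z0,z1,n=9):
    xs=np.linspace(x0,x1,max(2,int((x1-x0)/4)+1)); zs=np.linspace(z0,z1,max(2,int((z1-z0)/4)+1))
    return np.array([(x,z) for x in xs for z in zs])
def shape(h,phi):
    P=[rect(-42,42,0,26),rect(-8,8,26,88)]
    G=[rect(-12,12,-19,54),rect(-43,43,54,100)]  # tool up-axis, origin grasp
    c,s=np.cos(phi),np.sin(phi); M=np.array([[c,-s],[s,c]])  # ccw: leans to -x
    return np.vstack(P+[g@M.T+[0,h] for g in G])
def free(S,x,z,t,m):
    c,s=np.cos(t),np.sin(t); Q=S@np.array([[c,s],[-s,c]])+[x,z]
    X,Z=Q.T
    return not (((X<11+m)&(Z>107-m)&(Z<110+m)).any() or ((X<-22+m)&(Z>110)&(Z<118+m)).any() or ((X>85-m)&(X<90+m)&(Z<110+m)).any() or (Z<5).any())
def search(h,phi,m):
    S=shape(h,phi); xs=np.arange(-30,130,4);zs=np.arange(6,190,4);ts=np.radians(np.arange(-80,81,5))
    memo={}
    def F(k):
        if k not in memo: memo[k]=free(S,xs[k[0]],zs[k[1]],ts[k[2]],m)
        return memo[k]
    goals=[(i,0,j) for i in range(len(xs)) if -10<=xs[i]<=42 for j in range(len(ts)) if abs(ts[j])<.01]
    par={};q=[]
    for g in goals:
        if F(g): par[g]=None;q.append((0,g))
    D={g:0 for _,g in q}
    while q:
        d,k=heapq.heappop(q)
        if d>D[k]: continue
        if zs[k[1]]>150:
            out=[]
            while k: out.append((int(xs[k[0]]),int(zs[k[1]]),int(round(np.degrees(ts[k[2]])))));k=par[k]
            return out
        for e in itertools.product((-1,0,1),repeat=3):
            n=(k[0]+e[0],k[1]+e[1],k[2]+e[2])
            if e==(0,0,0) or not(0<=n[0]<len(xs) and 0<=n[1]<len(zs) and 0<=n[2]<len(ts)): continue
            dd=d+sum(map(abs,e))
            if dd<D.get(n,1e9) and F(n): D[n]=dd;par[n]=k;heapq.heappush(q,(dd,n))
    return None
if __name__=="__main__":
    for phi in(-50,-30,0,30,50):
        for m in (8,6,4):
            r=search(74,np.radians(phi),m)
            if r: print(phi,m,r[::2]);break
        else: print(phi,None)
E
time python3 plan.py; python3 - <<'E'
from h import *
print(w2px('side',[[.605,.205,.088],[.515,.345,.088],[.536,.07,.09]]),w2px('top',[[.536,.07,.09]]),px2w('top',282.4,194.1,.09))
print(px2w('top',239.5,171,.013),px2w('top',189,199.3,.013))
E
```

```text
-50 None
-30 None
0 4 [(66, 154, 35), (66, 146, 35), (66, 138, 35), (66, 130, 35), (66, 122, 35), (66, 114, 35), (66, 106, 35), (58, 98, 35), (50, 94, 35), (42, 86, 30), (38, 78, 20), (38, 70, 10), (38, 62, 0), (38, 54, 0), (38, 46, 0), (38, 38, 0), (38, 30, 0), (38, 22, 0), (38, 14, 0), (38, 6, 0)]
30 None
50 None
[[278.53267858 264.62826995]
 [315.40459146 323.14095657]
 [316.71813065 225.17903507]] [[282.73730208 191.46912525]] [0.52864753 0.07061584 0.09      ]
[0.60562003 0.205312   0.013     ] [0.5167549  0.34706504 0.013     ]
real	0m1.017s
user	0m1.212s
sys	0m0.069s
```

```bash
cat >> h.py <<'E'
BOX=np.array([.50417,-.15582]);YAW=.0282
def b2w(x,y,z):
    c,s=np.cos(YAW),np.sin(YAW); return np.array([BOX[0]+c*x-s*y,BOX[1]+s*x+c*y,z])
def Rt(tilt=0,yaw=0): # deg; tilt>0 gripper leans to robot
    return R.from_euler('z',YAW+np.radians(yaw))*R.from_euler('y',np.pi-np.radians(tilt))
def go(*T):
    """each T=(pos,tilt,yaw): print row entries from the present pose"""
    s=bot.read_state(); R0=R.from_rotvec(s['tcp_rot']); p0=s['tool_pos']
    print('t',round(s['time'],1),'p',p0.round(4),'F',s['wrist_force'].round(1),'w',round(s['width'],3),'g',round(s['grip_force'],1))
    for p,tilt,yaw in T:
        d=R0.inv().apply(np.array(p)-p0)/.6; r=(R0.inv()*Rt(tilt,yaw)).as_rotvec()/np.pi
        print(np.round(np.r_[d,r],4).tolist())
E
python3 - <<'E'
from h import *
go(((.585,.07,.25),0,0))
from plan import *
import plan
E
sed -i 's/np.arange(-30,130,4)/np.arange(20,90,2)/; s/np.arange(6,190,4)/np.arange(6,160,4)/' plan.py
python3 - <<'E'
from plan import *
for h in(68,74,78):
    for m in(7,6,5,4):
        r=search(h,0,m)
        if r: print(h,m,r[::2]);break
E
```

```text
t 0.1 p [0.1686 0.6529 0.2551] F [-0.6 -0.3 -0.7] w 1.0 g 0.0
[-0.9148, -0.7672, 0.01, -0.0006, -0.0001, -0.0894]
68 4 [(64, 154, 40), (64, 146, 40), (64, 138, 40), (64, 130, 40), (64, 122, 40), (64, 114, 40), (60, 106, 40), (56, 98, 35), (52, 94, 35), (48, 90, 35), (44, 82, 30), (40, 74, 20), (38, 66, 10), (38, 58, 0), (38, 50, 0), (38, 42, 0), (38, 34, 0), (38, 26, 0), (38, 18, 0), (38, 10, 0)]
74 4 [(64, 154, 40), (64, 146, 40), (64, 138, 40), (64, 130, 40), (64, 122, 40), (64, 114, 40), (60, 106, 40), (56, 98, 35), (52, 94, 35), (48, 90, 35), (44, 82, 30), (40, 74, 20), (38, 66, 10), (38, 58, 0), (38, 50, 0), (38, 42, 0), (38, 34, 0), (38, 26, 0), (38, 18, 0), (38, 10, 0)]
78 4 [(64, 154, 40), (64, 146, 40), (64, 138, 40), (64, 130, 40), (64, 122, 40), (64, 114, 40), (60, 106, 40), (56, 98, 35), (52, 94, 35), (48, 90, 35), (44, 82, 30), (40, 74, 20), (38, 66, 10), (38, 58, 0), (38, 50, 0), (38, 42, 0), (38, 34, 0), (38, 26, 0), (38, 18, 0), (38, 10, 0)]
```

Call:
play_rows([
  [[-0.9148,-0.7672,0.01,0,0,-0.0894,1],[-0.9148,-0.7672,0.01,0,0,-0.0894,1],[-0.9148,-0.7672,0.01,0,0,-0.0894,1],[-0.9148,-0.7672,0.01,0,0,-0.0894,1],[-0.9148,-0.7672,0.01,0,0,-0.0894,1],[-0.9148,-0.7672,0.01,0,0,-0.0894,1],[-0.9148,-0.7672,0.01,0,0,-0.0894,1],[-0.9148,-0.7672,0.01,0,0,-0.0894,1]],
], force=60)

```text
time: 0.9
tool_pos: [0.4018, 0.3261, 0.2526]
tcp_rot: [0.045, -3.141, 0.0]
wrist_force: [0.5, 0.8, 0.1]
width: 0.0
grip_force: 0.0
```

```bash
python3 -c "
from h import *
go(((.585,.07,.25),0,0))"
```

```text
t 0.9 p [0.4018 0.3261 0.2526] F [0.5 0.8 0.1] w 0.0 g 0.0
[-0.2931, -0.4353, 0.0044, -0.0001, -0.0001, 0.0001]
```

Call:
play_rows([
  [[-0.293,-0.4353,0.0044,0,0,0,1],[-0.293,-0.4353,0.0044,0,0,0,1],[-0.293,-0.4353,0.0044,0,0,0,1],[-0.293,-0.4353,0.0044,0,0,0,1],[-0.293,-0.4353,0.0044,0,0,0,1],[-0.293,-0.4353,0.0044,0,0,0,1],[-0.293,-0.4353,0.0044,0,0,0,1],[-0.293,-0.4353,0.0044,0,0,0,1]],
])

```text
time: 1.7
tool_pos: [0.585, 0.0698, 0.2495]
tcp_rot: [0.038, -3.14, 0.0]
wrist_force: [-0.5, -0.0, -0.4]
width: -0.002
grip_force: 0.0
```

Call:
play_rows([
  [[0,0,0.267,0,0,0,1],[0,0,0.267,0,0,0,1],[0,0,0.267,0,0,0,1],[0,0,0.267,0,0,0,1],[0,0,0.267,0,0,0,1],[0,0,0.267,0,0,0,1]],
])

```text
time: 2.3
tool_pos: [0.5858, 0.0728, 0.0924]
tcp_rot: [-0.045, 3.138, 0.001]
wrist_force: [0.1, 0.8, 0.4]
width: -0.005
grip_force: 0.0
```

```bash
python3 -c "
from h import *
go(((.585,.07,.09),0,0))
cv2.imwrite('pics/l1.png',bot.read_camera('side')[150:350,220:420])"
```

```text
t 2.3 p [0.5858 0.0728 0.0924] F [0.1 0.8 0.4] w -0.005 g 0.0
[0.0015, -0.0047, 0.004, 0.0001, 0.001, 0.0002]
```

View pics/l1.png

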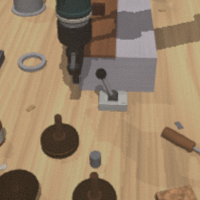

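Call:
play_rows([
  [[0.06,-0.004,0.004,0,0,0,1],[0.1,-0.004,0.004,0,0,0,1],[0.13,-0.004,0.004,0,0,0,1],[0.16,-0.004,0.004,0,0,0,1],[0.175,-0.004,0.004,0,0,0,1],[0.183,-0.004,0.004,0,0,0,1],[0.183,-0.004,0.004,0,0,0,1]],
])

```text
time: 3.05
tool_pos: [0.4848, 0.0668, 0.0951]
tcp_rot: [-0.044, 3.118, 0.001]
wrist_force: [10.8, -2.3, 3.3]
width: 0.004
grip_force: 5.8
```

```bash
python3 -c "
from h import *
go(((.47,.07,.09),0,0))
a=bot.read_camera('side')[150:300,270:420];b=bot.read_camera('top')[150:250,240:340]
cv2.imwrite('pics/l2.png',np.hstack([cv2.resize(a,(400,400)),cv2.resize(b,(400,400))]))"
```

```text
t 3.0 p [0.4848 0.0668 0.0951] F [10.8 -2.3  3.3] w 0.004 g 5.8
[0.0247, 0.006, 0.0079, 0.0001, 0.0075, 0.0001]
```

View pics/l2.png

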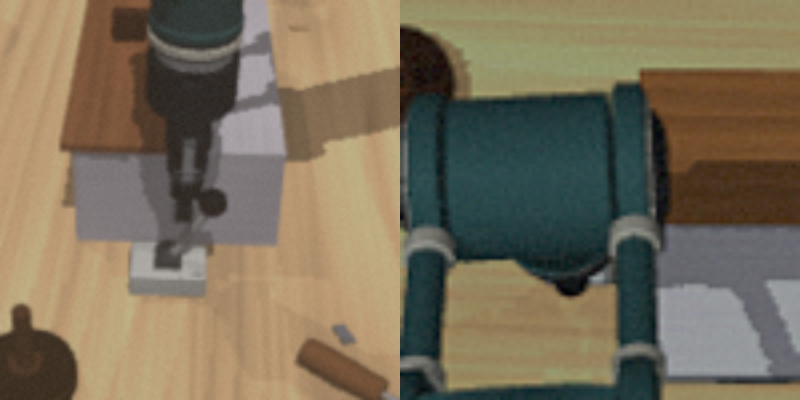

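Call:
play_rows([
  [[-0.05,0,0,0,0,0,1],[-0.1,0,0,0,0,0,1],[-0.1,0,-0.08,0,0,0,0],[-0.1,0,-0.16,0,0,0,-1],[-0.1,0,-0.22,0,0,0,-1],[-0.1,0,-0.22,0,0,0,-1]],
], force=80)

```text
time: 3.75
tool_pos: [0.5405, 0.0687, 0.2299]
tcp_rot: [-0.044, 3.124, 0.002]
wrist_force: [0.2, 0.4, 0.7]
width: 0.677
grip_force: 0.0
```

```bash
python3 -c "
from h import *
print(w2px('side',[b2w(.08*np.sin(-.5),.225,.09)]))
go((b2w(.048,-.016,.23),0,0),(b2w(.048,-.016,.147),0,0))
cv2.imwrite('pics/l3.png',cv2.resize(bot.read_camera('side')[100:300,250:450],(600,600)))"
```

```text
[[349.07083237 226.25814572]]
t 3.8 p [0.5405 0.0687 0.2299] F [0.2 0.4 0.7] w 0.677 g 0.0
[-0.0091, -0.399, -0.0004, 0.0003, 0.0055, -0.0]
[-0.0067, -0.3991, 0.1379, 0.0003, 0.0055, -0.0]
```

View pics/l3.png

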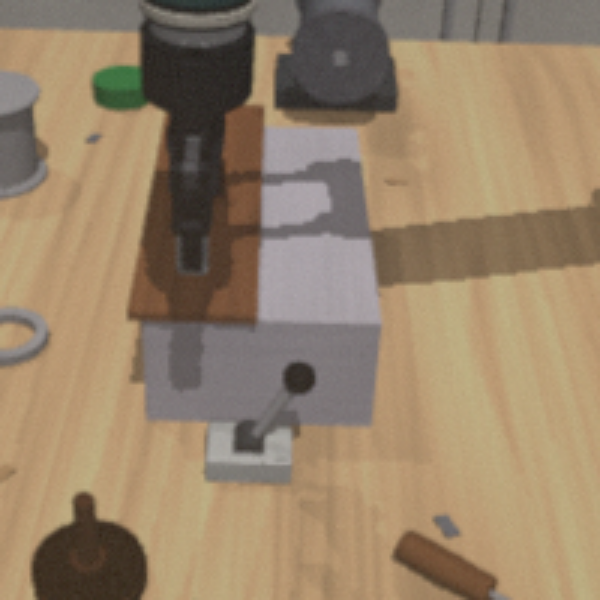

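The lever leans fully to the robot: the ball is at (349.7,225.7), against (349.1,226.3) predicted. Next is the cover.

Call:
play_rows([
  [[-0.0091,-0.399,0,0,0.0055,0,-1],[-0.0091,-0.399,0,0,0.0055,0,-1],[-0.0091,-0.399,0,0,0.0055,0,-1],[-0.0091,-0.399,0,0,0.0055,0,-1],[-0.0091,-0.399,0,0,0.0055,0,-1],[-0.0091,-0.399,0,0,0.0055,0,-1],[-0.0091,-0.399,0,0,0.0055,0,-1]],
])

```text
time: 4.5
tool_pos: [0.5463, -0.1716, 0.2195]
tcp_rot: [0.04, -3.124, -0.001]
wrist_force: [-0.2, 0.1, 0.2]
width: 1.002
grip_force: 0.0
```

```bash
python3 -c "
from h import *
go((b2w(.048,-.016,.147),0,0))"
```

```text
t 4.5 p [ 0.5463 -0.1716  0.2195] F [-0.2  0.1  0.2] w 1.002 g 0.0
[-0.0126, 0.0016, 0.1206, 0.0003, -0.0056, -0.0008]
```

Call:
play_rows([
  [[-0.0126,0,0.06,0,-0.004,0,-1],[-0.0126,0,0.1,0,-0.004,0,-1],[-0.0126,0,0.12,0,-0.004,0,-1],[-0.0126,0,0.12,0,-0.004,0,-1],[-0.0126,0,0.12,0,-0.004,0,-1]],
])

```text
time: 5.0
tool_pos: [0.5536, -0.1701, 0.1483]
tcp_rot: [0.046, -3.137, 0.0]
wrist_force: [0.7, -0.4, 0.3]
width: 1.001
grip_force: 0.0
```

```bash
python3 -c "
from h import *
go((b2w(.048,-.016,.147),0,0))"
```

```text
t 5.0 p [ 0.5536 -0.1701  0.1483] F [ 0.7 -0.4  0.3] w 1.001 g 0.0
[0.0016, -0.0005, 0.0021, -0.0, -0.0013, 0.0003]
```

Call:
play_rows([
  [[0,0,0,0,0,0,1],[0,0,0,0,0,0,1],[0,0,0,0,0,0,1],[0,0,0,0,0,0,1],[0,0,0,0,0,0,1],[0,0,0,0,0,0,1],[0,0,-0.02,0,0,0,1],[0,0,-0.04,0,0,0,1]],
], force=80)

```text
time: 5.8
tool_pos: [0.5524, -0.1707, 0.1714]
tcp_rot: [0.044, -3.134, -0.001]
wrist_force: [0.7, -0.3, -2.0]
width: 0.152
grip_force: 78.0
```

Call:
play_rows([
  [[0,0,-0.03,0,0,0,1],[0,0,-0.06,0,0,0,1],[0,0,-0.06,0,0,0,1]],
])

```text
time: 6.1
tool_pos: [0.5555, -0.1717, 0.2115]
tcp_rot: [-0.044, 3.14, -0.004]
wrist_force: [0.5, 0.1, -1.6]
width: 0.149
grip_force: 78.2
```

```bash
python3 -c "
from h import *
go((b2w(-.075,-.115,.20),0,0))"
```

```text
t 6.1 p [ 0.5555 -0.1717  0.2115] F [ 0.5  0.1 -1.6] w 0.149 g 78.2
[0.2098, -0.1629, 0.0193, -0.0008, 0.0004, -0.0001]
```

Call:
play_rows([
  [[0.21,-0.163,0.01,0,0,0,1],[0.21,-0.163,0.01,0,0,0,1],[0.21,-0.163,0.01,0,0,0,1],[0.21,-0.163,0.01,0,0,0,1],[0.21,-0.163,0.05,0,0,0,1],[0.21,-0.163,0.08,0,0,0,1],[0.21,-0.163,0.08,0,0,0,1]],
])

```text
time: 6.8
tool_pos: [0.4278, -0.2706, 0.157]
tcp_rot: [0.043, -3.132, -0.006]
wrist_force: [-0.5, 0.9, -3.1]
width: 0.152
grip_force: 78.4
```

```bash
python3 -c "
from h import *
go((b2w(-.075,-.115,.149),0,0))"
```

```text
t 6.8 p [ 0.4278 -0.2706  0.157 ] F [-0.5  0.9 -3.1] w 0.152 g 78.4
[-0.0077, -0.004, 0.0132, 0.0013, -0.0031, -0.0002]
```

Call:
play_rows([
  [[-0.005,-0.004,0.006,0.0013,-0.003,0,1],[-0.005,-0.004,0.013,0.0013,-0.003,0,1],[-0.005,-0.004,0.014,0.0013,-0.003,0,1]],
])

```text
time: 7.1
tool_pos: [0.4335, -0.2745, 0.152]
tcp_rot: [-0.045, 3.136, -0.007]
wrist_force: [0.2, -0.2, -1.8]
width: 0.153
grip_force: 78.5
```

Call:
play_rows([
  [[0,0,0,0,0,0,-0.3],[0,0,0,0,0,0,-0.3],[0,0,0,0,0,0,-0.3],[0,0,0,0,0,0,-0.3],[0,0,-0.05,0,0,0,-0.3],[0,0,-0.12,0,0,0,-0.3],[0,0,-0.18,0,0,0,-0.3]],
])

```text
time: 7.8
tool_pos: [0.4324, -0.274, 0.2613]
tcp_rot: [-0.044, 3.136, -0.006]
wrist_force: [0.5, -0.1, 1.1]
width: 0.648
grip_force: 0.0
```

```bash
python3 -c "
from h import *
go(((.605,.205,.25),0,0))
im=bot.read_camera('top');cv2.imwrite('pics/t1.png',im)
print(w2px('top',[(.6056,.2053,.088),(.5167,.346,.088)]))"
```

```text
t 7.8 p [ 0.4324 -0.274   0.2613] F [ 0.5 -0.1  1.1] w 0.648 g 0.0
[-0.3099, 0.79, 0.0171, -0.0013, 0.0015, -0.0]
[[235.1382694  165.34979258]
 [181.83729542 195.35361478]]
```

View pics/t1.png

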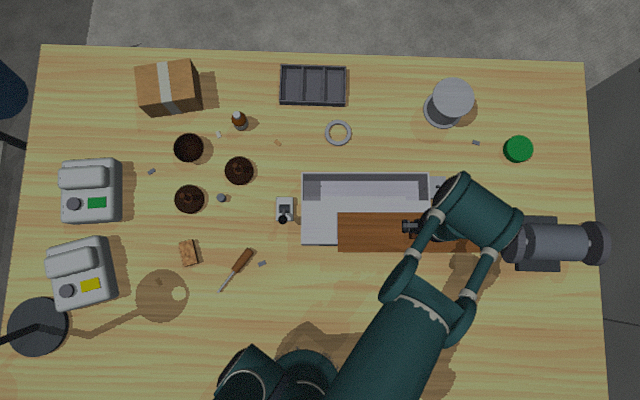

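Call:
play_rows([
  [[-0.31,0.79,0.017,0,0,0,-1],[-0.31,0.79,0.017,0,0,0,-1],[-0.31,0.79,0.017,0,0,0,-1],[-0.31,0.79,0.017,0,0,0,-1],[-0.31,0.79,0.017,0,0,0,-1],[-0.31,0.79,0.017,0,0,0,-1],[-0.31,0.79,0.017,0,0,0,-1],[-0.31,0.79,0.017,0,0,0,-1]],
])

```text
time: 8.65
tool_pos: [0.5685, 0.1042, 0.2511]
tcp_rot: [-0.044, 3.136, -0.006]
wrist_force: [0.6, -1.5, 0.1]
width: 1.001
grip_force: 0.0
```

```bash
python3 -c "
from h import *
go(((.605,.205,.18),0,0))"
```

```text
t 8.7 p [0.5685 0.1042 0.2511] F [ 0.6 -1.5  0.1] w 1.001 g 0.0
[-0.0648, 0.1666, 0.1181, -0.0013, 0.0018, 0.0]
```

Call:
play_rows([
  [[-0.065,0.1666,0.118,0,0.0018,0,-1],[-0.065,0.1666,0.118,0,0.0018,0,-1],[-0.065,0.1666,0.118,0,0.0018,0,-1],[-0.065,0.1666,0.118,0,0.0018,0,-1],[-0.065,0.1666,0.118,0,0.0018,0,-1]],
])

```text
time: 9.15
tool_pos: [0.6042, 0.2031, 0.1791]
tcp_rot: [0.046, -3.139, 0.008]
wrist_force: [-0.4, 0.4, 0.7]
width: 1.001
grip_force: 0.0
```

```bash
python3 -c "
from h import *
go(((.605,.205,.08),0,0))
a=bot.read_camera('side')[200:380,200:400];cv2.imwrite('pics/g1.png',cv2.resize(a,(600,540)))"
```

```text
t 9.2 p [0.6042 0.2031 0.1791] F [-0.4  0.4  0.7] w 1.001 g 0.0
[-0.0018, 0.004, 0.1651, -0.0016, -0.0008, 0.0004]
```

View pics/g1.png

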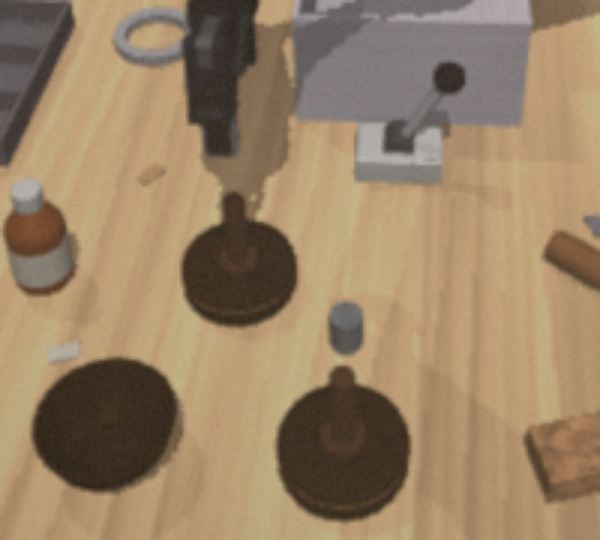

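Call:
play_rows([
  [[0,0.004,0.08,0,0,0,-1],[0,0.004,0.14,0,0,0,-1],[0,0.004,0.165,0,0,0,-1],[0,0.004,0.165,0,0,0,-1],[0,0.004,0.165,0,0,0,-1]],
], force=70)

```text
time: 9.7
tool_pos: [0.6057, 0.2045, 0.0827]
tcp_rot: [-0.043, 3.14, -0.006]
wrist_force: [1.1, -0.2, -0.3]
width: 1.003
grip_force: 0.0
```

Call:
play_rows([
  [[0,0,0,0,0,0,1],[0,0,0,0,0,0,1],[0,0,0,0,0,0,1],[0,0,0,0,0,0,1],[0,0,0,0,0,0,1],[0,0,0,0,0,0,1]],
])

```text
time: 10.3
tool_pos: [0.6048, 0.2049, 0.0815]
tcp_rot: [0.044, -3.141, 0.006]
wrist_force: [-0.6, 0.5, 2.6]
width: 0.161
grip_force: 68.2
```

```bash
python3 -c "
from h import *
go(((.605,.205,.08),0,0))
a=bot.read_camera('side')[200:380,200:400];b=bot.read_camera('top')[120:220,190:290]
cv2.imwrite('pics/g2.png',np.hstack([cv2.resize(a,(440,400)),cv2.resize(b,(360,400))]))"
```

```text
t 10.3 p [0.6048 0.2049 0.0815] F [-0.6  0.5  2.6] w 0.161 g 68.2
[-0.0003, 0.0001, 0.0025, -0.0013, -0.0, -0.0]
```

View pics/g2.png

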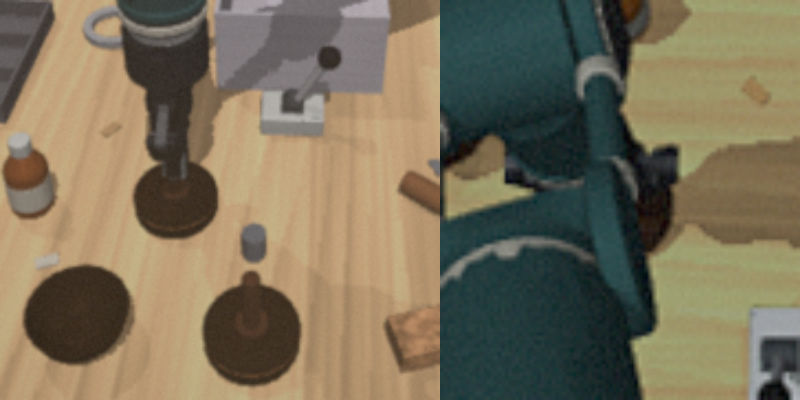

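```bash
sed -i 's/np.arange(6,160,4)/np.arange(6,160,2)/; s/np.arange(-80,81,5)/np.arange(-5,60.1,2.5)/' plan.py
sed -i 's/if zs\[k\[1\]\]>150/if zs[k[1]]>140/; s/int(round(np.degrees(ts\[k\[2\]\])))/round(np.degrees(ts[k[2]]),1)/' plan.py
python3 - <<'E'
from plan import *
for m in(7,6,5):
    r=search(75.5,0,m)
    if r: print(m,r);break
from h import *
go((b2w(.064-.0524,-.01,.25),40,0))
E
```

```text
5 [(66, 142, np.float64(37.5)), (66, 140, np.float64(37.5)), (66, 138, np.float64(37.5)), (66, 136, np.float64(37.5)), (66, 134, np.float64(37.5)), (66, 132, np.float64(37.5)), (66, 130, np.float64(37.5)), (66, 128, np.float64(37.5)), (66, 126, np.float64(37.5)), (66, 124, np.float64(37.5)), (66, 122, np.float64(37.5)), (66, 120, np.float64(37.5)), (66, 118, np.float64(37.5)), (66, 116, np.float64(37.5)), (66, 114, np.float64(37.5)), (66, 112, np.float64(37.5)), (66, 110, np.float64(37.5)), (66, 108, np.float64(37.5)), (64, 106, np.float64(37.5)), (62, 104, np.float64(37.5)), (60, 102, np.float64(35.0)), (58, 100, np.float64(35.0)), (56, 98, np.float64(35.0)), (54, 96, np.float64(35.0)), (52, 94, np.float64(35.0)), (50, 94, np.float64(35.0)), (48, 92, np.float64(35.0)), (46, 92, np.float64(35.0)), (44, 90, np.float64(35.0)), (42, 88, np.float64(32.5)), (42, 86, np.float64(30.0)), (42, 84, np.float64(27.5)), (40, 82, np.float64(25.0)), (40, 80, np.float64(22.5)), (38, 78, np.float64(20.0)), (38, 76, np.float64(17.5)), (38, 74, np.float64(15.0)), (38, 72, np.float64(12.5)), (38, 70, np
[... 297 characters left out ...]
p.float64(0.0)), (38, 46, np.float64(0.0)), (38, 44, np.float64(0.0)), (38, 42, np.float64(0.0)), (38, 40, np.float64(0.0)), (38, 38, np.float64(0.0)), (38, 36, np.float64(0.0)), (38, 34, np.float64(0.0)), (38, 32, np.float64(0.0)), (38, 30, np.float64(0.0)), (38, 28, np.float64(0.0)), (38, 26, np.float64(0.0)), (38, 24, np.float64(0.0)), (38, 22, np.float64(0.0)), (38, 20, np.float64(0.0)), (38, 18, np.float64(0.0)), (38, 16, np.float64(0.0)), (38, 14, np.float64(0.0)), (38, 12, np.float64(0.0)), (38, 10, np.float64(0.0)), (38, 8, np.float64(0.0)), (38, 6, np.float64(0.0))]
t 10.4 p [0.6048 0.205  0.0815] F [-0.6 -0.9  3.8] w 0.164 g 68.3
[0.1653, -0.6141, -0.2784, -0.0012, -0.2223, 0.0004]
```

Call:
play_rows([
  [[0,0,-0.05,0,0,0,1],[0,0,-0.1,0,0,0,1],[0,0,-0.18,0,0,0,1],[0,0,-0.25,0,0,0,1],[0,0,-0.3,0,0,0,1],[0,0,-0.3,0,0,0,1]],
])

```text
time: 11.0
tool_pos: [0.6074, 0.2065, 0.2669]
tcp_rot: [-0.044, 3.132, -0.002]
wrist_force: [1.7, 0.1, -0.6]
width: 0.165
grip_force: 68.2
```

```bash
python3 -c "
from h import *
go((b2w(.064-.0524,-.01,.26),40,0))"
```

```text
t 11.0 p [0.6074 0.2065 0.2669] F [ 1.7  0.1 -0.6] w 0.165 g 68.2
[0.1697, -0.6155, 0.0109, -0.0004, -0.2194, 0.0001]
```

Call:
play_rows([
  [[0.17,-0.6155,0.01,0,-0.21,0,1],[0.17,-0.6155,0.01,0,-0.21,0,1],[0.17,-0.6155,0.01,0,-0.21,0,1],[0.17,-0.6155,0.01,0,-0.21,0,1],[0.17,-0.6155,0.01,0,-0.21,0,1],[0.17,-0.6155,0.01,0,-0.21,0,1],[0.17,-0.6155,0.01,0,-0.21,0,1],[0.17,-0.6155,0.01,0,-0.21,0,1]],
])

```text
time: 11.8
tool_pos: [0.5106, -0.1671, 0.2538]
tcp_rot: [-0.036, 2.485, 0.009]
wrist_force: [-0.4, -1.0, -1.6]
width: 0.163
grip_force: 68.6
```

```bash
cat >> h.py <<'E'
def pot(x,z,t,y,h=81.5):
    a=np.radians(t); return (b2w((x-h*np.sin(a))/1e3,y/1e3,(z+h*np.cos(a))/1e3),t,0)
def where(h=81.5):
    s=bot.read_state(); Rr=R.from_rotvec(s['tcp_rot']); d=s['tool_pos']-np.r_[BOX,0]
    zt=Rr.apply([0,0,1]); p=s['tool_pos']+zt*h/1e3-np.r_[BOX,0]
    p=R.from_euler('z',-YAW).apply(p); print('pot in box',(p*1e3).round(1),'axis tilt',np.degrees(np.arctan2(zt[0],-zt[2])).round(1),'side',np.degrees(zt[1]).round(1))
E
python3 -c "
from h import *
where()
go(pot(66,142,37.5,-10))"
```

```text
pot in box [ 55.8 -11.6 189.3] axis tilt 37.6 side 0.9
t 11.8 p [ 0.5106 -0.1671  0.2538] F [-0.4 -1.  -1.6] w 0.163 g 68.6
[0.0344, 0.0025, 0.0727, -0.0006, 0.0007, 0.0005]
```

Call:
play_rows([
  [[0.034,0.0025,0.02,0,0,0,1],[0.034,0.0025,0.05,0,0,0,1],[0.034,0.0025,0.073,0,0,0,1],[0.034,0.0025,0.073,0,0,0,1],[0.034,0.0025,0.073,0,0,0,1]],
])

```text
time: 12.3
tool_pos: [0.5245, -0.1587, 0.2111]
tcp_rot: [-0.028, 2.495, 0.0]
wrist_force: [0.7, 0.5, -1.3]
width: 0.164
grip_force: 68.7
```

```bash
python3 -c "
from h import *
where()
go(pot(66,126,37.5,-10),pot(66,108,37.5,-10),pot(62,104,37.5,-10),pot(58,100,35,-10))
a=bot.read_camera('side')[90:270,240:440];b=bot.read_camera('top')[150:250,300:400]
cv2.imwrite('pics/i1.png',np.hstack([cv2.resize(a,(440,400)),cv2.resize(b,(360,400))]))"
```

```text
pot in box [ 69.3  -4.3 146.1] axis tilt 37.0 side 0.4
t 12.3 p [ 0.5245 -0.1587  0.2111] F [ 0.7  0.5 -1.3] w 0.164 g 68.7
[0.0256, -0.0108, 0.0235, -0.0032, -0.0026, -0.0008]
[0.0437, -0.0106, 0.0475, -0.0032, -0.0026, -0.0008]
[0.053, -0.0106, 0.0488, -0.0032, -0.0026, -0.0008]
[0.0565, -0.0106, 0.0502, -0.0032, 0.0112, -0.0009]
```

View pics/i1.png

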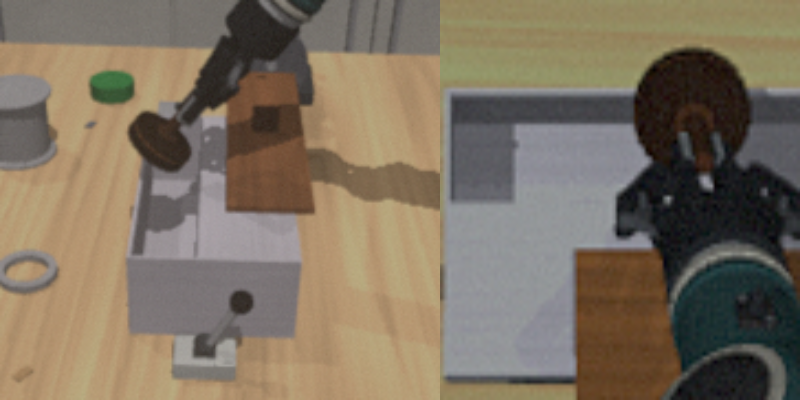

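Call:
play_rows([
  [[0.012,-0.0108,0.01,-0.003,-0.0026,0,1],[0.0256,-0.0108,0.0235,-0.003,-0.0026,0,1],[0.035,-0.0108,0.035,-0.003,-0.0026,0,1],[0.0437,-0.0106,0.0475,-0.003,-0.0026,0,1],[0.0437,-0.0106,0.0475,-0.003,-0.0026,0,1]],
])

```text
time: 12.9
tool_pos: [0.5252, -0.1533, 0.1821]
tcp_rot: [-0.013, 2.508, -0.009]
wrist_force: [-0.7, 0.1, -1.4]
width: 0.164
grip_force: 68.8
```

```bash
python3 -c "
from h import *
where()
go(pot(63,105,37,-10),pot(58,100,35,-10),pot(53,96,35,-10),pot(48,92,35,-10),pot(44,90,35,-10))"
```

```text
pot in box [ 69.3   0.3 116.4] axis tilt 36.3 side -0.2
t 12.9 p [ 0.5252 -0.1533  0.1821] F [-0.7  0.1 -1.4] w 0.164 g 68.8
[0.0212, -0.0199, 0.0094, -0.0064, -0.004, -0.0036]
[0.0282, -0.0199, 0.0112, -0.0063, 0.0071, -0.0037]
[0.0388, -0.02, 0.0117, -0.0063, 0.0071, -0.0037]
[0.0495, -0.0202, 0.0121, -0.0063, 0.0071, -0.0037]
[0.0568, -0.0203, 0.0108, -0.0063, 0.0071, -0.0037]
```

```bash
python3 -c "
from h import *
s=bot.read_state();print(s['q'].round(3),s['joint_vel'].round(3),s['joint_torque'].round(1))
for i in range(3): bot.read_camera('top')
where();print(bot.read_state()['q'].round(3))"
```

```text
[-0.495 -0.211  2.359  0.619  0.5   -2.552] [-0.006 -0.011 -0.019 -0.     0.014  0.001] [ -0.1 -24.3 -36.7   1.4  -2.2   0. ]
pot in box [ 70.6  -0.9 118.7] axis tilt 36.5 side -0.3
[-0.496 -0.212  2.357  0.619  0.5   -2.551]
```

Call:
play_rows([
  [[-0.03,0,-0.04,0,0,0,1],[-0.06,0,-0.08,0,0,0,1],[-0.1,0,-0.14,0,0,0,1],[-0.1,0,-0.14,0,0,0.03,1],[-0.1,0,-0.14,0,0,0.06,1],[-0.1,0,-0.14,0,0,0.08,1]],
])

```text
time: 13.65
tool_pos: [0.5249, -0.1535, 0.289]
tcp_rot: [0.305, 2.487, 0.093]
wrist_force: [-0.1, -0.1, -1.7]
width: 0.162
grip_force: 69.1
```

```bash
python3 -c "
from h import *
where();print(bot.read_state()['q'].round(3));go(pot(60,190,37.5,-10))"
```

```text
pot in box [ 6.930e+01 -2.000e-01  2.236e+02] axis tilt 36.6 side -0.3
[-0.496 -0.338  2.242  0.443  0.706 -2.084]
t 13.7 p [ 0.5249 -0.1535  0.289 ] F [-0.1 -0.1 -1.7] w 0.162 g 69.1
[0.0415, -0.0306, 0.0361, -0.0079, -0.0043, -0.0842]
```

Call:
play_rows([
  [[0,0,0,0,0,0.38,1],[0,0,0,0,0,0.38,1],[0,0,0,0,0,0.38,1],[0,0,0,0,0,0.38,1],[0,0,0,0,0,0.38,1],[0,0,0,0,0,0.38,1],[0,0,0,0,0,0.38,1],[0,0,0,0,0,0.38,1]],
])

```text
time: 14.45
tool_pos: [0.5247, -0.1534, 0.2881]
tcp_rot: [1.717, 1.956, 0.56]
wrist_force: [-0.1, 0.3, -1.3]
width: 0.165
grip_force: 68.9
```

Call:
play_rows([
  [[0,0,0,0,0,0.36,1],[0,0,0,0,0,0.36,1],[0,0,0,0,0,0.36,1],[0,0,0,0,0,0.36,1],[0,0,0,0,0,0.36,1],[0,0,0,0,0,0.36,1],[0,0,0,0,0,0.36,1],[0,0,0,0,0,0.36,1]],
])

```text
time: 15.25
tool_pos: [0.5247, -0.1535, 0.2881]
tcp_rot: [2.708, 0.794, 0.891]
wrist_force: [-0.5, -0.1, -1.3]
width: 0.164
grip_force: 68.9
```

```bash
python3 - <<'E'
s=open('h.py').read()
s=s.replace("return R.from_euler('z',YAW+np.radians(yaw))*R.from_euler('y',np.pi-np.radians(tilt))","return R.from_euler('z',YAW)*R.from_euler('y',np.pi-np.radians(tilt))*R.from_euler('z',np.pi-np.radians(yaw))")
open('h.py','w').write(s)
E
python3 -c "
from h import *
where();print(bot.read_state()['q'].round(3));go(pot(66,150,37.5,-10))"
```

```text
pot in box [ 69.   -0.  222.6] axis tilt 36.5 side -0.3
[-0.496 -0.337  2.243  0.443  0.706  0.242]
t 15.2 p [ 0.5247 -0.1535  0.2881] F [-0.5 -0.1 -1.3] w 0.164 g 68.9
[-0.076, -0.026, 0.0947, 0.0054, 0.0074, 0.1751]
```

Call:
play_rows([
  [[0,0,0,0,0,0.1751,1],[-0.02,0,0,0.005,0.007,0.1751,1],[-0.04,-0.02,0.03,0.005,0.007,0.1751,1],[-0.06,-0.026,0.06,0.005,0.007,0.1751,1],[-0.076,-0.026,0.0947,0.005,0.007,0.1751,1],[-0.076,-0.026,0.0947,0.005,0.007,0.1751,1],[-0.076,-0.026,0.0947,0.005,0.007,0.1751,1]],
])

```text
time: 15.95
tool_pos: [0.5207, -0.1654, 0.2143]
tcp_rot: [-2.969, -0.048, -1.004]
wrist_force: [-0.5, 0.2, -1.0]
width: 0.162
grip_force: 68.8
```

```bash
python3 -c "
from h import *
where();print(bot.read_state()['q'].round(3));go(pot(66,135,37.5,-10),pot(66,122,37.5,-10),pot(66,110,37.5,-10),pot(62,104,37,-10))"
```

```text
pot in box [ 65.7 -10.2 149.5] axis tilt 37.4 side 0.9
[-0.552 -0.252  2.331  0.639  0.59   0.534]
t 15.9 p [ 0.5207 -0.1654  0.2143] F [-0.5  0.2 -1. ] w 0.162 g 68.8
[-0.0146, -0.0002, 0.0195, 0.0003, 0.0007, 0.0013]
[-0.0278, -0.0003, 0.0367, 0.0003, 0.0007, 0.0013]
[-0.0399, -0.0004, 0.0526, 0.0003, 0.0007, 0.0013]
[-0.0501, -0.0004, 0.0565, 0.0003, -0.0021, 0.0013]
```

Tracking is exact now.

Call:
play_rows([
  [[-0.0146,0,0.0195,0,0,0,1],[-0.0278,0,0.0367,0,0,0,1],[-0.04,0,0.0526,0,0,0,1],[-0.04,0,0.0526,0,0,0,1]],
])

```text
time: 16.35
tool_pos: [0.5207, -0.1651, 0.1745]
tcp_rot: [-2.969, -0.049, -1.004]
wrist_force: [-0.2, 0.2, -1.0]
width: 0.165
grip_force: 68.8
```

```bash
python3 -c "
from h import *
where();print(bot.read_state()['q'].round(3));go(pot(62,104,37,-10),pot(58,100,35,-10),pot(52,95,35,-10),pot(46,91.5,35,-10),pot(42,87,31,-10))"
```

```text
pot in box [ 65.8  -9.8 109.8] axis tilt 37.4 side 1.0
[-0.551 -0.194  2.37   0.739  0.516  0.416]
t 16.4 p [ 0.5207 -0.1651  0.1745] F [-0.2  0.2 -1. ] w 0.165 g 68.8
[-0.0099, 0.0003, 0.0038, 0.0001, -0.0021, 0.0015]
[-0.0145, 0.0003, 0.0052, 0.0001, -0.0132, 0.0015]
[-0.0275, 0.0002, 0.0058, 0.0001, -0.0132, 0.0015]
[-0.039, 0.0002, 0.0043, 0.0001, -0.0132, 0.0015]
[-0.0394, 0.0002, 0.007, 0.0002, -0.0354, 0.0015]
```

Call:
play_rows([
  [[-0.0099,0,0.0038,0,-0.0021,0.0015,1],[-0.0145,0,0.0052,0,-0.013,0.0015,1],[-0.021,0,0.0055,0,-0.0132,0.0015,1],[-0.0275,0,0.0058,0,-0.0132,0.0015,1],[-0.033,0,0.005,0,-0.0132,0.0015,1],[-0.039,0,0.0043,0,-0.0132,0.0015,1],[-0.039,0,0.0043,0,-0.0132,0.0015,1]],
])

```text
time: 17.05
tool_pos: [0.503, -0.1659, 0.1575]
tcp_rot: [-2.988, -0.041, -0.942]
wrist_force: [-0.1, 0.3, -2.1]
width: 0.166
grip_force: 68.9
```

```bash
python3 -c "
from h import *
where();print(bot.read_state()['q'].round(3));go(pot(42.5,88,32.5,-10),pot(41.5,85,29,-10),pot(40,82,25,-10),pot(39,78,20,-10),pot(38,74,15,-10),pot(38,69,9,-10),pot(38,63,2,-10),pot(38,60,0,-10))"
```

```text
pot in box [ 45.2 -10.1  90.7] axis tilt 35.0 side 0.9
[-0.562 -0.193  2.389  0.69   0.524  0.449]
t 17.1 p [ 0.503  -0.1659  0.1575] F [-0.1  0.3 -2.1] w 0.166 g 68.9
[-0.0005, -0.0, 0.0012, 0.0002, -0.0138, -0.0003]
[0.0036, -0.0, 0.005, 0.0002, -0.0332, -0.0003]
[0.008, -0.0, 0.009, 0.0002, -0.0554, -0.0003]
[0.0144, -0.0001, 0.016, 0.0002, -0.0832, -0.0003]
[0.0205, -0.0001, 0.0241, 0.0002, -0.111, -0.0003]
[0.0288, -0.0001, 0.0365, 0.0002, -0.1443, -0.0003]
[0.0376, -0.0001, 0.0528, 0.0002, -0.1832, -0.0003]
[0.0386, -0.0001, 0.0596, 0.0001, -0.1943, -0.0003]
```

Through cleanly with about 0 N. Next I right it.

Call:
play_rows([
  [[-0.0005,0,0.0012,0,-0.0138,0,1],[0.0036,0,0.005,0,-0.0332,0,1],[0.008,0,0.009,0,-0.0554,0,1],[0.0144,0,0.016,0,-0.0832,0,1],[0.0205,0,0.0241,0,-0.111,0,1],[0.0288,0,0.0365,0,-0.1443,0,1],[0.0376,0,0.0528,0,-0.1832,0,1],[0.0386,0,0.0596,0,-0.1943,0,1]],
])

```text
time: 17.85
tool_pos: [0.5465, -0.1652, 0.1426]
tcp_rot: [3.14, 0.044, 0.001]
wrist_force: [-0.3, 0.7, -2.5]
width: 0.166
grip_force: 68.8
```

```bash
python3 -c "
from h import *
where();print(bot.read_state()['q'].round(3));go(pot(36,40,0,-10),pot(36,8,0,-10),pot(36,5,0,-10))"
```

```text
pot in box [ 42.1 -10.7  61.1] axis tilt 0.0 side -0.1
[-3.360e-01  1.660e-01  1.943e+00 -1.000e-03  1.031e+00  1.207e+00]
t 17.9 p [ 0.5465 -0.1652  0.1426] F [-0.3  0.7 -2.5] w 0.166 g 68.8
[-0.0102, -0.001, 0.0351, 0.0005, -0.0002, 0.0]
[-0.0102, -0.0011, 0.0884, 0.0005, -0.0002, 0.0]
[-0.0102, -0.0011, 0.0934, 0.0005, -0.0002, 0.0]
```

Call:
play_rows([
  [[-0.012,0,0.005,0,0,0,1],[-0.012,0,0.03,0,0,0,1],[-0.012,0,0.06,0,0,0,1],[-0.012,0,0.08,0,0,0,1],[-0.012,0,0.088,0,0,0,1],[-0.012,0,0.0915,0,0,0,1],[-0.012,0,0.0915,0,0,0,1]],
])

```text
time: 18.55
tool_pos: [0.5361, -0.1654, 0.0875]
tcp_rot: [3.14, 0.043, 0.002]
wrist_force: [0.1, 0.8, -1.6]
width: 0.163
grip_force: 69.1
```

```bash
python3 -c "
from h import *
where();go(pot(36,5,0,-10))"
```

```text
pot in box [ 31.7 -10.6   6. ] axis tilt 0.1 side -0.0
t 18.6 p [ 0.5361 -0.1654  0.0875] F [ 0.1  0.8 -1.6] w 0.163 g 69.1
[0.0073, -0.0008, 0.0016, 0.0003, -0.0004, -0.0004]
```

Call:
play_rows([
  [[0,0,0.0017,0,0,0,1],[0,0,0.0017,0,0,0,-0.3],[0,0,0.0017,0,0,0,-0.3],[0,0,0.0017,0,0,0,-0.3],[0,0,-0.06,0,0,0,-0.3],[0,0,-0.12,0,0,0,-0.3],[0,0,-0.2,0,0,0,-0.3],[0,0,-0.28,0,0,0,-1]],
])

```text
time: 19.35
tool_pos: [0.5355, -0.1649, 0.2566]
tcp_rot: [3.141, 0.043, -0.0]
wrist_force: [1.7, 0.0, 0.5]
width: 0.801
grip_force: 0.0
```

```bash
python3 -c "
from h import *
go(((.516,.346,.25),0,0))
a=bot.read_camera('side')[90:390,200:440];b=bot.read_camera('top')[130:250,165:445]
cv2.imwrite('pics/p1.png',np.hstack([cv2.resize(a,(320,400)),cv2.resize(b,(480,400))]))"
```

```text
t 19.4 p [ 0.5355 -0.1649  0.2566] F [1.7 0.  0.5] w 0.801 g 0.0
[-0.0091, -0.8521, 0.0107, 0.0001, 0.0, -0.0002]
```

View pics/p1.png

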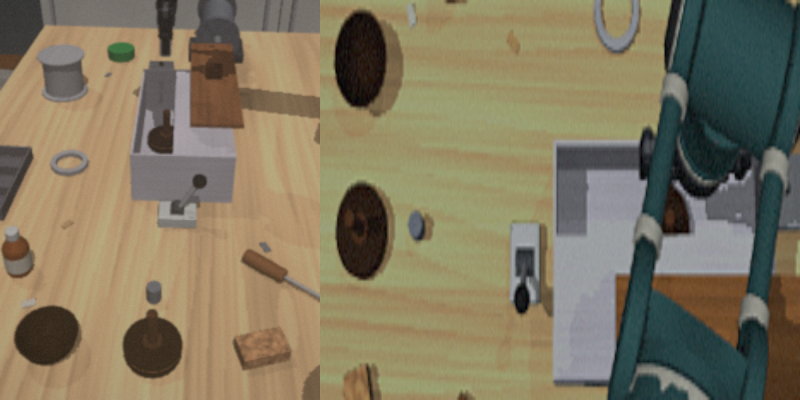

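Call:
play_rows([
  [[-0.0091,-0.852,0.01,0,0,0,-1],[-0.0091,-0.852,0.01,0,0,0,-1],[-0.0091,-0.852,0.01,0,0,0,-1],[-0.0091,-0.852,0.01,0,0,0,-1],[-0.0091,-0.852,0.01,0,0,0,-1],[-0.0091,-0.852,0.01,0,0,0,-1],[-0.0091,-0.852,0.01,0,0,0,-1],[-0.0091,-0.852,0.01,0,0,0,-1]],
])

```text
time: 20.25
tool_pos: [0.5203, 0.2366, 0.2501]
tcp_rot: [3.141, 0.043, 0.002]
wrist_force: [0.7, 0.5, -0.4]
width: 1.005
grip_force: 0.0
```

```bash
python3 -c "
from h import *
go(((.516,.346,.25),0,0))
for n in('top','side'):
  im=bot.read_camera(n).astype(int)
  m=((im.max(2)<62)).astype(np.uint8)
  k,l,st,ce=cv2.connectedComponentsWithStats(m)
  for i in range(1,k):
    if 250<st[i,4]<2000: print(n,st[i],ce[i].round(1))
"
```

```text
t 20.2 p [0.5203 0.2366 0.2501] F [ 0.7  0.5 -0.4] w 1.005 g 0.0
[-0.0021, -0.1824, 0.0001, 0.0002, -0.0004, -0.0002]
top [   0   60   29   60 1185] [11.1 92.4]
top [188 118  49  80 860] [210.5 166.3]
top [  0 131  27  20 255] [ 12.3 140.7]
top [352 185  29  15 311] [365.6 192.9]
top [ 499  216   61   56 1271] [520.4 246.4]
top [581 221  23  45 645] [593.3 242.7]
top [133 228  23  54 376] [146.4 247.7]
top [ 99 236  20  60 353] [108.9 264.2]
top [  0 311  69  43 729] [ 37.4 331.7]
side [   0  153   89   82 1028] [ 33.9 197. ]
side [625 201  15  31 318] [633.4 218.8]
side [ 212  320   46   43 1382] [234.3 341.3]
side [293 348  42  20 263] [314.2 357.3]
```

Call:
play_rows([
  [[-0.005,-0.08,0,0,0,0,-1],[-0.005,-0.16,0.02,0,0,0,-1],[-0.005,-0.1824,0.08,0,0,0,-1],[-0.005,-0.1824,0.12,0,0,0,-1],[-0.005,-0.1824,0.12,0,0,0,-1]],
])

```text
time: 20.85
tool_pos: [0.5119, 0.342, 0.173]
tcp_rot: [3.135, 0.045, -0.011]
wrist_force: [-0.1, 0.0, -0.2]
width: 1.002
grip_force: 0.0
```

```bash
python3 -c "
from h import *
go(((.516,.346,.0815),0,0))
a=bot.read_camera('side')[230:390,230:390];b=bot.read_camera('top')[150:250,140:240]
cv2.imwrite('pics/g3.png',np.hstack([cv2.resize(a,(400,400)),cv2.resize(b,(400,400))]))"
```

```text
t 20.9 p [0.5119 0.342  0.173 ] F [-0.1  0.  -0.2] w 1.002 g 0.0
[0.0081, -0.0073, 0.1525, 0.0018, 0.0023, 0.0001]
```

View pics/g3.png

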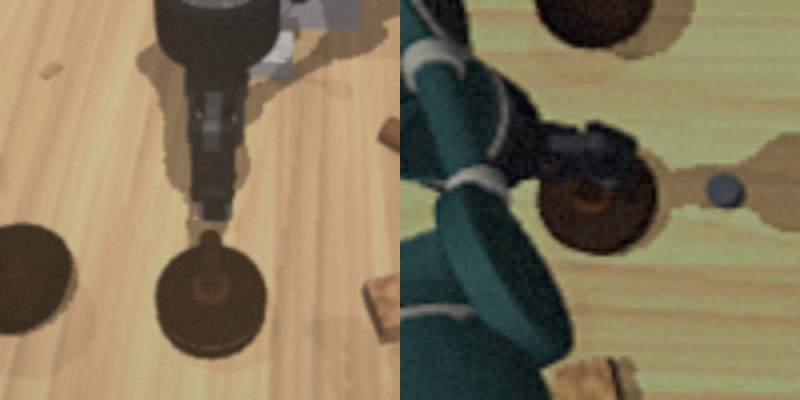

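Call:
play_rows([
  [[0.006,-0.007,0.04,0,0.002,0,-1],[0.006,-0.007,0.08,0,0.002,0,-1],[0.006,-0.007,0.12,0,0.002,0,-1],[0.006,-0.007,0.152,0,0.002,0,-1],[0.006,-0.007,0.152,0,0.002,0,-1]],
])

```text
time: 21.45
tool_pos: [0.5179, 0.3466, 0.0861]
tcp_rot: [3.139, 0.041, 0.008]
wrist_force: [-0.5, -0.4, -0.2]
width: 1.001
grip_force: 0.0
```

Call:
play_rows([
  [[0,0,0,0,0,0,1],[0,0,0,0,0,0,1],[0,0,0,0,0,0,1],[0,0,0,0,0,0,1],[0,0,0,0,0,0,1],[0,0,0,0,0,0,1]],
])

```text
time: 22.05
tool_pos: [0.5189, 0.3482, 0.088]
tcp_rot: [3.141, 0.043, 0.013]
wrist_force: [0.1, -2.2, 3.9]
width: 0.162
grip_force: 68.2
```

Call:
play_rows([
  [[0,0,-0.05,0,0,0,1],[0,0,-0.1,0,0,0,1],[0,0,-0.18,0,0,0,1],[0,0,-0.25,0,0,0,1],[0,0,-0.3,0,0,0,1],[0,0,-0.3,0,0,0,1]],
])

```text
time: 22.65
tool_pos: [0.5196, 0.35, 0.2733]
tcp_rot: [-3.136, -0.043, -0.025]
wrist_force: [0.6, 0.4, -1.0]
width: 0.161
grip_force: 68.6
```

```bash
python3 -c "
from h import *
go(pot(66,180,37.5,95));print(bot.read_state()['q'].round(2))"
```

```text
t 22.6 p [0.5196 0.35   0.2733] F [ 0.6  0.4 -1. ] w 0.161 g 68.6
[-0.0225, 0.6838, 0.0441, -0.0014, 0.2032, -0.0007]
[ 0.56  0.15  1.71 -0.    1.27  2.1 ]
```

Call:
play_rows([
  [[-0.02,0.684,0,0,0,0,1],[-0.02,0.684,0,0,0.05,0,1],[-0.02,0.684,0,0,0.1,0,1],[-0.02,0.684,0,0,0.15,0,1],[-0.02,0.684,0,0,0.2,0,1],[-0.02,0.684,0,0,0.203,0,1],[-0.02,0.684,0,0,0.203,0,1],[-0.02,0.684,0,0,0.203,0,1]],
])

```text
time: 23.45
tool_pos: [0.5141, -0.0352, 0.2638]
tcp_rot: [-2.973, -0.042, -0.986]
wrist_force: [1.2, -0.1, -2.0]
width: 0.16
grip_force: 68.8
```

```bash
python3 -c "
from h import *
where(88);go(pot(66,150,37.5,95,88));print(bot.read_state()['q'].round(2))"
```

```text
pot in box [ 65.9 120.3 193.3] axis tilt 36.7 side 1.0
t 23.4 p [ 0.5141 -0.0352  0.2638] F [ 1.2 -0.1 -2. ] w 0.16 g 68.8
[-0.045, 0.0422, 0.058, 0.0, 0.0044, -0.0]
[-0.2  -0.42  2.34  0.24  0.6   1.18]
```

Call:
play_rows([
  [[0,0.042,0,0,0.004,0,1],[-0.02,0.042,0.025,0,0.004,0,1],[-0.045,0.042,0.058,0,0.004,0,1],[-0.045,0.042,0.058,0,0.004,0,1]],
])

```text
time: 23.85
tool_pos: [0.5122, -0.0589, 0.2153]
tcp_rot: [-2.969, -0.038, -0.99]
wrist_force: [-0.5, 0.1, -1.5]
width: 0.164
grip_force: 68.8
```

```bash
python3 -c "
from h import *
where(88);go(pot(66,135,37.5,95,88),pot(66,122,37.5,95,88),pot(66,110,37.5,95,88))"
```

```text
pot in box [ 63.5  96.8 144.9] axis tilt 36.9 side 1.1
t 23.9 p [ 0.5122 -0.0589  0.2153] F [-0.5  0.1 -1.5] w 0.164 g 68.8
[-0.0082, 0.0029, 0.0157, -0.0005, 0.0034, -0.001]
[-0.0212, 0.0029, 0.033, -0.0005, 0.0034, -0.001]
[-0.0332, 0.003, 0.049, -0.0005, 0.0034, -0.001]
```

Call:
play_rows([
  [[-0.004,0.003,0.01,0,0.0034,-0.001,1],[-0.013,0.003,0.021,0,0.0034,-0.001,1],[-0.0212,0.003,0.033,0,0.0034,-0.001,1],[-0.0332,0.003,0.049,0,0.0034,-0.001,1],[-0.0332,0.003,0.049,0,0.0034,-0.001,1]],
])

```text
time: 24.35
tool_pos: [0.5172, -0.0604, 0.1846]
tcp_rot: [-2.962, -0.046, -1.018]
wrist_force: [-0.5, 0.4, -1.8]
width: 0.158
grip_force: 68.8
```

```bash
python3 -c "
from h import *
y,h=95,88
where(h);go(pot(62,104,37,y,h),pot(58,100,35,y,h),pot(52,95,35,y,h),pot(46,91.5,35,y,h));print(bot.read_state()['q'].round(2))"
```

```text
pot in box [ 69.8  95.  115.2] axis tilt 37.9 side 1.0
t 24.4 p [ 0.5172 -0.0604  0.1846] F [-0.5  0.4 -1.8] w 0.158 g 68.8
[-0.0193, -0.0001, 0.0068, -0.0002, -0.0051, 0.0008]
[-0.0235, -0.0001, 0.0081, -0.0002, -0.0162, 0.0008]
[-0.0366, -0.0001, 0.0085, -0.0002, -0.0162, 0.0008]
[-0.048, -0.0002, 0.007, -0.0002, -0.0162, 0.0008]
[-0.28 -0.31  2.44  0.48  0.42  0.88]
```

Call:
play_rows([
  [[-0.01,0,0.0035,0,-0.0025,0.0008,1],[-0.0193,0,0.0068,0,-0.0051,0.0008,1],[-0.0235,0,0.0081,0,-0.0162,0.0008,1],[-0.03,0,0.0083,0,-0.0162,0.0008,1],[-0.0366,0,0.0085,0,-0.0162,0.0008,1],[-0.042,0,0.0078,0,-0.0162,0.0008,1],[-0.048,0,0.007,0,-0.0162,0.0008,1],[-0.048,0,0.007,0,-0.0162,0.0008,1]],
])

```text
time: 25.15
tool_pos: [0.4977, -0.0619, 0.1654]
tcp_rot: [-2.987, -0.042, -0.948]
wrist_force: [-0.2, -0.7, -1.9]
width: 0.161
grip_force: 68.8
```

```bash
python3 -c "
from h import *
y,h=95,88
where(h);go(*[pot(a,b,c,y,h) for a,b,c in((42.5,88,32.5),(41.5,85,29),(40,82,25),(38,78,20),(37,74,15),(36,69,9),(35,63,2),(35,60,0))]);print(bot.read_state()['q'].round(2))"
```

```text
pot in box [47.  94.  93.5] axis tilt 35.2 side 0.9
t 25.1 p [ 0.4977 -0.0619  0.1654] F [-0.2 -0.7 -1.9] w 0.161 g 68.8
[-0.0044, -0.0015, 0.0034, 0.0003, -0.0151, -0.0]
[0.0002, -0.0015, 0.0072, 0.0003, -0.0345, -0.0]
[0.0054, -0.0015, 0.0113, 0.0003, -0.0567, -0.0]
[0.0114, -0.0016, 0.0177, 0.0003, -0.0845, -0.0001]
[0.0183, -0.0016, 0.0261, 0.0003, -0.1123, -0.0001]
[0.0263, -0.0016, 0.038, 0.0003, -0.1456, -0.0001]
[0.0347, -0.0016, 0.054, 0.0003, -0.1845, -0.0001]
[0.0361, -0.0016, 0.061, 0.0003, -0.1956, -0.0001]
[-0.29 -0.31  2.46  0.44  0.44  0.91]
```

Call:
play_rows([
  [[-0.0044,0,0.0034,0,-0.0151,0,1],[0.0002,0,0.0072,0,-0.0345,0,1],[0.0054,0,0.0113,0,-0.0567,0,1],[0.0114,0,0.0177,0,-0.0845,0,1],[0.0183,0,0.0261,0,-0.1123,0,1],[0.0263,0,0.038,0,-0.1456,0,1],[0.0347,0,0.054,0,-0.1845,0,1],[0.0347,0,0.061,0,-0.1956,0,1]],
])

```text
time: 25.95
tool_pos: [0.5403, -0.0611, 0.1488]
tcp_rot: [3.14, 0.044, 0.002]
wrist_force: [0.7, 0.6, -1.2]
width: 0.162
grip_force: 68.8
```

```bash
python3 -c "
from h import *
y,h=95,88
where(h);go(pot(34,40,0,y,h),pot(34,5,0,y,h))"
```

```text
pot in box [38.8 93.6 60.8] axis tilt 0.1 side -0.1
t 25.9 p [ 0.5403 -0.0611  0.1488] F [ 0.7  0.6 -1.2] w 0.162 g 68.8
[-0.0079, -0.0022, 0.0346, 0.0005, -0.0004, 0.0]
[-0.008, -0.0023, 0.0929, 0.0005, -0.0004, 0.0]
```

Call:
play_rows([
  [[-0.008,0,0.005,0,0,0,1],[-0.008,0,0.03,0,0,0,1],[-0.008,0,0.06,0,0,0,1],[-0.008,0,0.08,0,0,0,1],[-0.008,0,0.088,0,0,0,1],[-0.008,0,0.092,0,0,0,1],[-0.008,0,0.092,0,0,0,1]],
])

```text
time: 26.65
tool_pos: [0.5316, -0.0613, 0.0936]
tcp_rot: [3.14, 0.043, 0.002]
wrist_force: [-0.5, -0.5, -0.7]
width: 0.16
grip_force: 69.0
```

```bash
python3 -c "
from h import *
y,h=95,88
where(h);go(pot(34,5,0,y,h))"
```

```text
pot in box [30.2 93.7  5.6] axis tilt 0.1 side -0.1
t 26.6 p [ 0.5316 -0.0613  0.0936] F [-0.5 -0.5 -0.7] w 0.16 g 69.0
[0.0065, -0.0021, 0.0009, 0.0004, -0.0004, -0.0002]
```

Call:
play_rows([
  [[0,0,0.001,0,0,0,1],[0,0,0.001,0,0,0,-0.3],[0,0,0.001,0,0,0,-0.3],[0,0,0.001,0,0,0,-0.3],[0,0,-0.06,0,0,0,-0.3],[0,0,-0.12,0,0,0,-0.3],[0,0,-0.2,0,0,0,-0.3],[0,0,-0.25,0,0,0,-1]],
])

```text
time: 27.45
tool_pos: [0.5331, -0.0611, 0.2468]
tcp_rot: [3.139, 0.044, 0.008]
wrist_force: [0.8, 0.0, -0.2]
width: 0.803
grip_force: 0.0
```

```bash
python3 -c "
from h import *
go(((.433,-.2743,.25),0,0))"
```

```text
t 27.4 p [ 0.5331 -0.0611  0.2468] F [ 0.8  0.  -0.2] w 0.803 g 0.0
[-0.1767, 0.3505, -0.0055, 0.0006, -0.0017, -0.0001]
```

Call:
play_rows([
  [[-0.1767,0.3505,-0.005,0,0,0,-1],[-0.1767,0.3505,-0.005,0,0,0,-1],[-0.1767,0.3505,-0.005,0,0,0,-1],[-0.1767,0.3505,-0.005,0,0,0,-1],[-0.1767,0.3505,-0.005,0,0,0,-1],[-0.1767,0.3505,0,0,0,0,-1],[-0.1767,0.3505,0,0,0,0,-1]],
])

```text
time: 28.15
tool_pos: [0.4312, -0.2745, 0.2428]
tcp_rot: [3.141, 0.04, 0.001]
wrist_force: [-0.1, 0.2, -0.2]
width: 1.002
grip_force: 0.0
```

```bash
python3 -c "
from h import *
go(((.433,-.2743,.148),0,0))
a=bot.read_camera('side')[100:270,230:400];b=bot.read_camera('top')[150:270,270:470]
cv2.imwrite('pics/p2.png',np.hstack([cv2.resize(a,(300,300)),cv2.resize(b,(500,300))]))"
```

```text
t 28.1 p [ 0.4312 -0.2745  0.2428] F [-0.1  0.2 -0.2] w 1.002 g 0.0
[0.0029, -0.0003, 0.158, 0.0001, -0.0002, -0.0009]
```

View pics/p2.png

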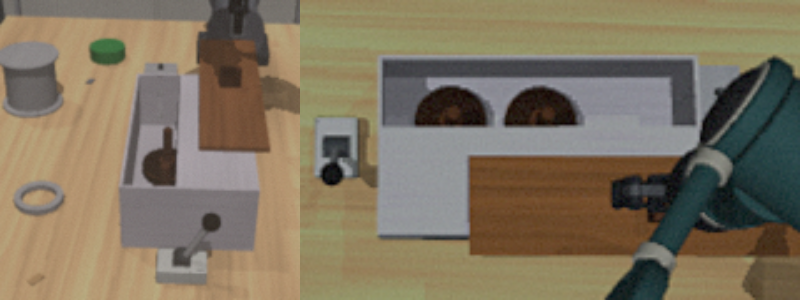

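Call:
play_rows([
  [[0.003,0,0.06,0,0,0,-1],[0.003,0,0.11,0,0,0,-1],[0.003,0,0.14,0,0,0,-1],[0.003,0,0.156,0,0,0,-1],[0.003,0,0.156,0,0,0,-1]],
], force=80)

```text
time: 28.75
tool_pos: [0.4333, -0.2726, 0.1482]
tcp_rot: [-3.14, -0.047, 0.002]
wrist_force: [0.6, 0.3, 0.9]
width: 0.999
grip_force: 0.0
```

Call:
play_rows([
  [[0,0,0,0,0,0,1],[0,0,0,0,0,0,1],[0,0,0,0,0,0,1],[0,0,0,0,0,0,1],[0,0,0,0,0,0,1],[0,0,0,0,0,0,1]],
])

```text
time: 29.35
tool_pos: [0.4341, -0.2746, 0.1504]
tcp_rot: [3.139, 0.043, 0.003]
wrist_force: [0.2, -0.1, 3.0]
width: 0.151
grip_force: 79.3
```

```bash
python3 -c "
from h import *
go(((.553,-.1704,.20),0,0));print(bot.read_state()['tcp_rot'].round(4))"
```

```text
t 29.4 p [ 0.4341 -0.2746  0.1504] F [ 0.2 -0.1  3. ] w 0.151 g 79.3
[0.2031, -0.168, -0.0825, 0.0006, -0.0007, -0.0002]
[3.1393 0.0433 0.0034]
```

Call:
play_rows([
  [[0,0,-0.04,0,0,0,1],[0,0,-0.08,0,0,0,1],[0.05,-0.05,-0.08,0,0,0,1],[0.12,-0.11,-0.08,0,0,0,1],[0.18,-0.15,-0.08,0,0,0,1],[0.203,-0.168,-0.08,0,0,0,1],[0.203,-0.168,-0.08,0,0,0,1],[0.203,-0.168,-0.08,0,0,0,1]],
])

```text
time: 30.15
tool_pos: [0.5516, -0.1699, 0.1966]
tcp_rot: [3.14, 0.045, -0.003]
wrist_force: [-0.7, 0.6, -2.4]
width: 0.145
grip_force: 78.6
```

```bash
python3 -c "
from h import *
go(((.5535,-.1704,.172),0,0),((.5535,-.1704,.15),0,0))
a=bot.read_camera('top');cv2.imwrite('pics/c2.png',cv2.resize(a[150:260,265:465],(800,440),interpolation=cv2.INTER_CUBIC))"
```

```text
t 30.1 p [ 0.5516 -0.1699  0.1966] F [-0.7  0.6 -2.4] w 0.145 g 78.6
[0.0032, 0.0009, 0.041, 0.0003, 0.0005, 0.0002]
[0.0033, 0.0008, 0.0777, 0.0003, 0.0005, 0.0002]
```

Call:
play_rows([
  [[0.003,0.0009,0.02,0,0,0,1],[0.003,0.0009,0.041,0,0,0,1],[0.003,0.0009,0.041,0,0,0,1],[0.003,0.0009,0.041,0,0,0,1]],
])

```text
time: 30.6
tool_pos: [0.5532, -0.1707, 0.1717]
tcp_rot: [3.141, 0.042, -0.002]
wrist_force: [0.4, 0.5, -2.6]
width: 0.151
grip_force: 78.5
```

```bash
python3 -c "
from h import *
go(((.5535,-.1704,.15),0,0))"
```

```text
t 30.6 p [ 0.5532 -0.1707  0.1717] F [ 0.4  0.5 -2.6] w 0.151 g 78.5
[0.0006, -0.0005, 0.0362, 0.0001, 0.0004, -0.0004]
```

Call:
play_rows([
  [[0,0,0.01,0,0,0,1],[0,0,0.018,0,0,0,1],[0,0,0.025,0,0,0,1],[0,0,0.031,0,0,0,1],[0,0,0.036,0,0,0,1],[0,0,0.036,0,0,0,1],[0,0,0.036,0,0,0,1]],
])

```text
time: 31.3
tool_pos: [0.5544, -0.1705, 0.1514]
tcp_rot: [3.14, 0.044, 0.001]
wrist_force: [-0.4, -0.8, -1.5]
width: 0.144
grip_force: 78.6
```

```bash
python3 -c "
from h import *
go(((.5535,-.1704,.15),0,0))"
```

```text
t 31.3 p [ 0.5544 -0.1705  0.1514] F [-0.4 -0.8 -1.5] w 0.144 g 78.6
[-0.0015, -0.0002, 0.0024, 0.0004, -0.0003, -0.0001]
```

Call:
play_rows([
  [[-0.001,0,0.002,0,0,0,1],[-0.001,0,0.002,0,0,0,1],[-0.001,0,0.002,0,0,0,-0.3],[-0.001,0,0.002,0,0,0,-0.3],[-0.001,0,0.002,0,0,0,-0.3],[-0.001,0,-0.06,0,0,0,-0.3],[-0.001,0,-0.13,0,0,0,-0.3],[-0.001,0,-0.2,0,0,0,0]],
])

```text
time: 32.1
tool_pos: [0.5533, -0.1703, 0.2724]
tcp_rot: [3.141, 0.044, -0.0]
wrist_force: [-0.6, -0.9, -0.5]
width: 0.503
grip_force: 0.0
```

```bash
python3 -c "
from h import *
go(((.43,.07,.25),0,0))"
```

```text
t 32.1 p [ 0.5533 -0.1703  0.2724] F [-0.6 -0.9 -0.5] w 0.503 g 0.0
[-0.1942, -0.4061, 0.0371, 0.0002, 0.0, -0.0001]
```

Call:
play_rows([
  [[-0.22,-0.406,0.03,0,0,0,1],[-0.22,-0.406,0.03,0,0,0,1],[-0.22,-0.406,0.03,0,0,0,1],[-0.22,-0.406,0.03,0,0,0,1],[-0.22,-0.406,0.03,0,0,0,1],[-0.22,-0.406,0.03,0,0,0,1],[-0.22,-0.406,0.03,0,0,0,1],[-0.22,-0.406,0.03,0,0,0,1]],
])

```text
time: 32.9
tool_pos: [0.415, 0.0697, 0.2535]
tcp_rot: [3.14, 0.047, 0.004]
wrist_force: [0.3, 0.0, 0.4]
width: -0.0
grip_force: 0.0
```

```bash
python3 -c "
from h import *
go(((.415,.069,.12),0,0),((.415,.069,.09),0,0))
a=bot.read_camera('top');b=bot.read_camera('side')
print(w2px('top',[b2w(.048,-.195,.121),b2w(-.005,.179,.118),b2w(.101,.179,.118),b2w(.101,-.211,.118),b2w(-.005,-.211,.118)]).round(1).tolist())
cv2.imwrite('pics/c3.png',np.vstack([cv2.resize(a[150:260,265:465],(720,396),interpolation=cv2.INTER_CUBIC),np.hstack([cv2.resize(b[120:260,260:420],(228,200)),np.zeros((200,492,3),np.uint8)])]))"
```

```text
t 32.9 p [0.415  0.0697 0.2535] F [0.3 0.  0.4] w -0.0 g 0.0
[-0.0006, 0.0009, 0.2225, 0.0005, -0.0007, 0.0005]
[-0.0007, 0.0008, 0.2725, 0.0005, -0.0007, 0.0005]
[[437.8, 186.6], [299.0, 205.8], [299.3, 167.0], [442.5, 167.6], [444.3, 206.2]]
```

View pics/c3.png

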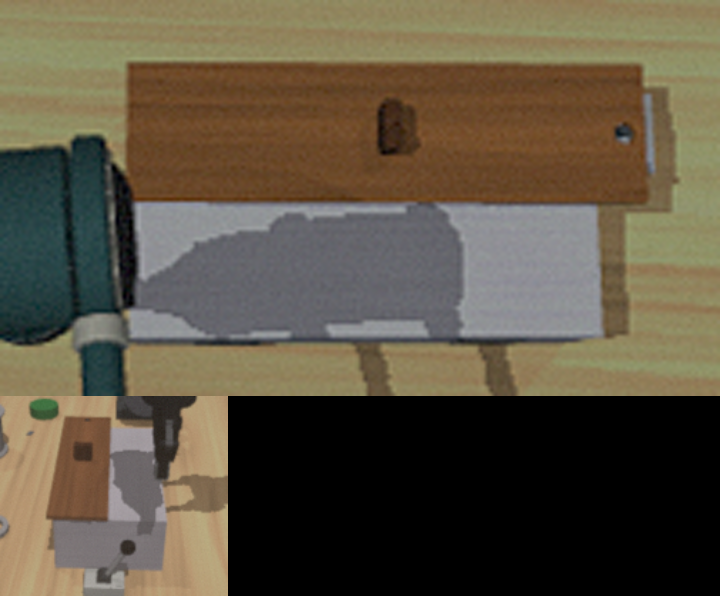

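The cover sits as it did at the start, with the pin in its hole at crop (623,132). Next I switch the fan on.

Call:
play_rows([
  [[0,0,0.08,0,0,0,1],[0,0,0.16,0,0,0,1],[0,0,0.23,0,0,0,1],[0,0,0.2725,0,0,0,1],[0,0,0.2725,0,0,0,1]],
])

```text
time: 33.5
tool_pos: [0.4119, 0.0677, 0.0856]
tcp_rot: [3.139, 0.04, -0.013]
wrist_force: [-0.9, -0.3, -0.0]
width: -0.004
grip_force: 0.0
```

Call:
play_rows([
  [[0.04,0,0,0,0,0,1],[0.08,0,0,0,0,0,1],[0.11,0,0,0,0,0,1],[0.135,0,0,0,0,0,1],[0.155,0,0,0,0,0,1],[0.165,0,0,0,0,0,1],[0.17,0,0,0,0,0,1],[0.17,0,0,0,0,0,1]],
])

```text
time: 34.3
tool_pos: [0.5096, 0.071, 0.0904]
tcp_rot: [3.139, 0.042, -0.029]
wrist_force: [-27.3, -1.6, 26.3]
width: -0.0
grip_force: 18.0
```

Call:
play_rows([
  [[-0.04,0,0,0,0,0,1],[-0.1,0,0,0,0,0,1],[-0.1,0,-0.08,0,0,0,1],[-0.14,0,-0.16,0,0,0,1],[-0.14,0,-0.24,0,0,0,1],[-0.14,0,-0.24,0,0,0,1]],
])

```text
time: 34.9
tool_pos: [0.438, 0.07, 0.2431]
tcp_rot: [-3.141, -0.043, -0.028]
wrist_force: [0.8, 0.5, 0.5]
width: -0.001
grip_force: 0.0
```

```bash
python3 -c "
from h import *
go()
a=bot.read_camera('side').astype(int);b=cv2.imread('pics/side0.png').astype(int)
for im in(a,b):
  m=(im[210:245,305:365].max(2)<50).astype(np.uint8)
  k,l,st,ce=cv2.connectedComponentsWithStats(m)
  print([(st[i,4],(ce[i]+[305,210]).round(1)) for i in range(1,k) if st[i,4]>15])
"
```

```text
t 34.9 p [0.438  0.07   0.2431] F [0.8 0.5 0.5] w -0.001 g 0.0
[]
[]
```

```bash
python3 -c "
from h import *
a=bot.read_camera('side').astype(int);b=cv2.imread('pics/side0.png').astype(int);c=bot.read_camera('top').astype(int);d=cv2.imread('pics/top0.png').astype(int)
for im in(a,b):
  m=(im[212:260,300:370].max(2)<80);v,u=np.nonzero(m);print(len(u),u.mean()+300,v.mean()+212)
print('side diff lever',np.abs(a-b)[212:260,300:370].mean(), 'cover',np.abs(a-b)[135:200,300:335].mean(),'off ball px',a[226,349],b[226,349],'on ball',a[224,321],b[224,321])"
```

```text
144 323.2638888888889 232.8125
143 325.53846153846155 232.17482517482517
side diff lever 5.749702380952381 cover 3.2427838827838826 off ball px [116 115 122] [120 116 123] on ball [40 45 52] [38 47 55]
```

```bash
python3 -c "
from h import *
print(bot.finish_job())"
```

```text
the job is handed in; nothing more can be done
None
```

The job is handed in: fan switched off, both pots present stood upright in the box, cover refitted over the pin, and fan switched on again. The hand-in call returned no verdict, and I checked the lever's final position only by pixel comparison with the start image.

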